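# Lock the carton stock away in the key-locked parts drawer

### The arm

A 6-joint arm with a two-finger parallel gripper is mounted at the origin on a cart in front of the work surface, level with it; the furniture and walls round the work are solid. World frame = base frame: x ahead of the robot, y to its left, z up, the work surface at z = 0. Lengths are in m, angles in rad, forces in N, time in s.
With the tool pointing down it reaches from about 0.375 to 0.9 m from the base axis. Payload 3.1 kg.
Tool frame: the origin (TCP) lies on the centre line of the jaws, within the pads' length; the fingertips stand 8 mm ahead of it and the grasp point (between the pads) lies 11 mm behind it; z points along the fingers, y is the line along which they close (so a half turn about z gives the same grasp; the last joint's range is limited). The gripper opens to 85 mm and grips with 20 to 120 N. Pads are 22 mm wide; open, the fingers measure 114 mm over their backs; the gripper's body (76 mm by 85 mm) begins 54 mm behind the grasp point. The pads swing forward as they close: fully open they stand 13 mm farther back than shut.
Start: joints at [1.073, 0.527, 1.433, -0, 1.181, -0.178], TCP at [0.196, 0.593, 0.239] pointing down, gripper open.
Joint ranges: [-3.08, 3.08], [-0.75, 2.2], [0.22, 2.44], [-1.43, 4.57], [0, 2.65], [-2.85, 2.85]. Speed limits (rad/s): [2.79, 2.79, 3.14, 3.14, 3.14, 3.14].

### API

Orientations are given as a unit quaternion [x, y, z, w].
In Python, from station import * gives the robot as it stands.
- The arm moves only by the tool play_rows, never from a script. Its argument "rows" is a list of rows, each a list of 3 entries, a list of its own where there are three numbers: the turn, a rotation vector about the tool's x, y, z in degrees, then the shift along the tool's x, y, z in mm, then the closure, from 0 (fully open) to 1 (shut). In form: [[[ax, ay, az], [dx, dy, dz], jaw], ...]. A call has 1 to 12 rows; each row shifts and turns the commanded pose from where the row before left it, along the tool's axes as they then stand; what a row does not reach is not made up. A row lasts 1/12 s, in which the tool goes at most 41.7 mm and 7.16 degrees, less where a joint would pass 70% of its speed; a pose out of reach is approached as far as the arm can. A call with a gripper value outside its range is refused whole. The fingers move at their own pace and stop on an object; "grip_force" is the grip in N (left out, the last holds). Time passes only in rows, so rows that do not move let the fingers close. It gives the time, the measured TCP pose, the force, the opening and the grip force at its end, in the units of the state.
- sense(): the state, without advancing time (a new reading comes with each control period).
- snapshot(name): name is "scene" or "top" or "wrist"; returns (picture, depth): 480x640x3 uint8, red, green, blue; 480x640 float32, m along the optical axis (not along the pixel's ray), 0 where there is no reading.
- get_calibration(name): a dict with "vfov" (degrees; the focal length in pixels is half the picture's height over the tangent of half this angle, whatever the lens; pixels are square), "cx", "cy" (the principal point, pixels), "k1" (the pictures are not rectified: a ray, as slopes to the right and down, at radius r is drawn at 1 + k1 r^2 times it, then the intrinsics apply), "xyz" and "attitude" of the camera in the world. Camera axes: x right, y down, z forward; pixel columns grow to the right and rows downward; lengths in m; the calibration is good to about 2 mm. A picture is of the moment at which its call begins: read the wrist's pose just before it. get_calibration takes no time and is no camera call; for the wrist camera it gives the pose at the moment of the call.
- sign_off(): hands the job in; it is judged then, once.
The state is a dict: "t": time; "q": joint angles; "qd": joint speeds; "tau": joint torques, N m; "tcp_pos": TCP position; "tool_rot": TCP orientation; "force": force on the tool from outside, world axes, zero at the start; "ft_torque": the same for the moment, N m; "finger_gap": opening from 0.0 (shut) to 1.0 (fully open); "gripper_force": force on a finger pad.
Only numpy, scipy, OpenCV 4.12 (cv2) and the standard library are available. Lean on these libraries where they do the work, as an engineer would, in place of code of your own. Each camera call takes 0.05 s, during which the arm holds its last target. There are 200 camera calls.

### The job

Take the key from its wooden stand, put it fully into the lock on top of the grey drawer cabinet and turn it clockwise to release the drawer, then pull the drawer right out and lay every carton that is here flat in it, lids up, side by side. Push the drawer fully home and keep it pressed against its stop until the slow sprung bolt has shot and the key has sprung back, then bring the key back upright to its stand, pushed fully in. Leave the jar of screws and the hex key where they are.

Things in the scene. Friction and masses are not known exactly. Their poses are not given: they have to be found in the camera images.
- drawer_cabinet: fixed low grey steel cabinet, 140 mm deep (x) x 310 mm wide (y) x 70 mm high, origin at the centre of its underside; its own -x faces the robot and is the way the drawer slides out, y to the left, z up. The left 55 mm (high y) is a closed lock bay with the keyhole on top; the rest is the drawer
- keyhole (a point): centre of the keyhole's mouth on a 40 mm square steel plate on the lock bay, 72 mm above the table; cabinet axes. The slot, 20 mm (cabinet x) x 8 mm (cabinet y), runs through a fixed plate 16 mm thick. The key goes straight down, its 17 mm bit along the slot, 34 mm deep, until its flange rests on the plate; less than 28 mm deep the plate keeps it from turning
- lock_bolt (a joint): hidden bolt that holds the drawer: m, 0 = fully shot, 0.009 = drawn back; the drawer is free above 0.0075. A spring of 3 to 5 N drives it to 0 against a damper, in 2 to 5 s, and turns a let-go key back with it. With the drawer out it rides at about 0.0075 on the drawer's side bar; it shoots only while the drawer is within 2 mm of fully home, so hold the drawer in for those seconds
- drawer (a joint): drawer: m, 0 = fully home against its stop, grows as it comes out towards the cabinet's -x, 0.105 = fully out. Locked it has about 2.5 mm of play. When the bolt is drawn a hidden sprung ejector (6 N at home, 4 N at 22 mm) pushes it out by about 20 to 30 mm; after that it slides with 1 to 3 N. To shut it, the ejector must be pressed back
- pull_tab (a point): centre of the drawer's black pull tab, which stands out from the middle of the front panel: 34 mm long (cabinet x), 14 mm thick (cabinet y), 30 mm high, its centre 47 mm above the table and 17 mm before the front panel; moves with the drawer. It can be gripped from above across its 14 mm thickness
- drawer_floor (a point): centre of the drawer's inner floor, 14 mm above the table; cabinet axes; moves with the drawer. Inside: 95 mm (cabinet x) x 226 mm (cabinet y), walls 41 mm high at the sides and back, front panel up to 68 mm above the table. With the drawer fully out all of the inside lies before the cabinet. The opening clears things up to 50 mm above the drawer's floor
- key_grip (a point): key, 82 mm long, upright: black bow 38 mm wide (its own x) x 11 mm thick (y) x 44 mm high, under it a steel flange 24 mm across, 4 mm thick, then a round shank 6.4 mm thick, 34 mm long, with a flat bit 17 mm wide (x) x 5 mm thick (y) on its last 12 mm. This point lies in the bow 62 mm above the tip; z up. Grip it from above across the 11 mm. A half turn makes no difference. 70 g
- key_tip (a point): foot of the key, 62 mm under key_grip, same axes: middle of the lower end of its bit. Once the bolt has shot, the let-go key in the lock stands up to 0.25 rad off the slot's line; square it up to the slot (within 0.15 rad) to lift it out
- key: the key as a whole; origin at its foot
- stand_slot (a point): centre of the slot's mouth on top of the key's fixed wooden stand (80 x 60 x 44 mm, mouth 44 mm above the table). The slot is 22 mm long (its own x), 9 mm wide (its own y), 38 mm deep; the key starts in it, its flange resting on the top, its tip 34 mm below the mouth
- large_carton_mid (a point): closed brown cardboard carton, 70 mm long (its own y) x 48 mm wide (its own x) x 34 mm high (lid flaps included); solid body 46 x 69 x 30 mm; it can be gripped across its 48 mm width. This point is its centre, 15 mm above its underside; its z is up. One of up to four cartons; may be absent
- screw_jar_mid (a point): bystander: clear round jar of screws with a grey lid, 64 mm across, 80 mm high, standing behind the cartons; point 40 mm above its underside. Not to be moved
- hex_key_mid (a point): bystander: black L-shaped hex key, 99 mm long, 7 mm thick, lying behind the cartons; point near the middle of its long leg. Not to be moved
- small_carton_1_mid (a point): closed brown cardboard carton, 58 mm long (its own y) x 44 mm wide (its own x) x 43 mm high (lid flaps included); solid body 42 x 57 x 38 mm; it can be gripped across its 44 mm width. This point is its centre, 19 mm above its underside; its z is up. One of up to four cartons; may be absent
- small_carton_2_mid (a point): closed brown cardboard carton, 58 mm long (its own y) x 44 mm wide (its own x) x 43 mm high (lid flaps included); solid body 42 x 57 x 38 mm; it can be gripped across its 44 mm width. This point is its centre, 19 mm above its underside; its z is up. One of up to four cartons; may be absent
- small_carton_3_mid (a point): closed brown cardboard carton, 58 mm long (its own y) x 44 mm wide (its own x) x 43 mm high (lid flaps included); solid body 42 x 57 x 38 mm; it can be gripped across its 44 mm width. This point is its centre, 19 mm above its underside; its z is up. One of up to four cartons; may be absent
- lock_rotor (a joint): hidden turning part of the lock, below the fixed plate, driven by the key's bit: rad, 0 = home, grows clockwise seen from above, stop at 1.1. The key has about 0.2 rad of play in it, so it turns about 1.3 rad from the slot's line to the stop, with under 0.15 N m. It is geared to the bolt: 8.2 mm per rad. While turned, the bit is trapped under the plate
Mind the look-alikes: they are no part of the job. Leave any orange look-alike of the part that bears small_carton_2_mid alone.

How it is judged:
On the way, in this order (a step that is already met when the one before it is completed fails the run):
1. the key is fully in the lock (tip at least 28 mm below the mouth) and turned so that the bolt is drawn back (z of key_tip in the frame of keyhole between -0.04 and -0.028 m and horizontal distance between key_tip and keyhole below 0.005 m and value of joint lock_bolt above 0.007 m), for 0.1 s.
2. the drawer is pulled well out (over 85 mm) (value of joint drawer above 0.085 m), for 0.2 s.
3. every carton that is here lies upright on the floor of the drawer (x of large_carton_mid in the frame of drawer_floor between -0.045 and 0.045 m and y of large_carton_mid in the frame of drawer_floor between -0.11 and 0.11 m and z of large_carton_mid in the frame of drawer_floor between 0.005 and 0.021 m and angle between each of large_carton_mid, small_carton_1_mid, small_carton_2_mid, small_carton_3_mid's own z axis and vertical below 0.15 rad and x of small_carton_1_mid in the frame of drawer_floor between -0.045 and 0.045 m and y of small_carton_1_mid in the frame of drawer_floor between -0.11 and 0.11 m and z of small_carton_1_mid in the frame of drawer_floor between 0.005 and 0.025 m and x of small_carton_2_mid in the frame of drawer_floor between -0.045 and 0.045 m and y of small_carton_2_mid in the frame of drawer_floor between -0.11 and 0.11 m and z of small_carton_2_mid in the frame of drawer_floor between 0.005 and 0.025 m and x of small_carton_3_mid in the frame of drawer_floor between -0.045 and 0.045 m and y of small_carton_3_mid in the frame of drawer_floor between -0.11 and 0.11 m and z of small_carton_3_mid in the frame of drawer_floor between 0.005 and 0.025 m), for 0.3 s.
4. the robot holds the drawer fully home until the bolt has shot (all of step 3 and value of joint drawer below 0.005 m and value of joint lock_bolt below 0.0015 m and contact force between any of the fingers, the arm and drawer above 0.5 N), for 0.2 s.
At the end, for the whole second after the job is handed in: Every carton that is here lies lid up (within 0.15 rad) on the drawer's floor, the drawer is home (within 5 mm) with the bolt fully shot (within 1.5 mm), and the key stands upright at rest in its stand, its tip at least 30 mm below the stand's mouth (all of step 3 and value of joint drawer below 0.005 m and value of joint lock_bolt below 0.0015 m and horizontal distance between key_tip and stand_slot below 0.007 m and z of key_tip in the frame of stand_slot below -0.03 m and angle between key_tip's own z axis and vertical below 0.12 rad and linear speed of key below 0.02 m/s); the robot touches nothing.
It fails at once if the jar of screws is moved by more than 30 mm (distance of screw_jar_mid from where it was at the start of the episode above 0.03 m).
It fails at once if the hex key is moved by more than 30 mm (distance of hex_key_mid from where it was at the start of the episode above 0.03 m).
Of large_carton, small_carton_1, small_carton_2, small_carton_3 only 2 to 3 are there at a start; the rules pass over those that are not, and their reading is None.
At some moment in a run one of large_carton, small_carton_1, small_carton_2, small_carton_3 may be knocked a few centimetres aside while the robot is not near it.
It also fails if it takes over 210 s, if anything falls off the work surface, if the arm or the gripper's body presses on something with over 40 N, if the wrist force passes 120 N, or if a joint passes its speed limit or range.

## Working session

There is one attempt and no reset: what is moved stays moved. The work goes in short steps, Python scripts to look and compute and a tool call to move; the robot and the scene stay as the last step left them, time stands still between calls to the robot, and variables do not carry over. Pictures are saved under pics/ and viewed, at most 14 in all, crops included, and the job is handed in when it is done.

Besides the shell and the picture viewer there is one more tool, called after "Emit:" by a JSON object that holds its "fn" and its "kwargs", one argument or row to a line. play_rows: Moves the arm, as the interface text tells. Its arguments: {"type":"object","properties":{"rows":{"type":"array","items":{"type":"array"}},"grip_force":{"type":"number"}},"required":["rows"]}

```bash
ls; mkdir -p pics; cat > h.py <<'E'
from station import *
import numpy as np, cv2
from scipy.spatial.transform import Rotation as R
def cam(n):
    c=get_calibration(n); f=240/np.tan(np.radians(c['vfov'])/2); return c,f
def rotm(c):
    a=np.array(c['attitude'],float)
    return a if a.shape==(3,3) else R.from_quat(a).as_matrix()
def pts(n):
    c,f=cam(n); im,d=snapshot(n)
    K=np.array([[f,0,c['cx']],[0,f,c['cy']],[0,0,1]])
    u,v=np.meshgrid(np.arange(640.),np.arange(480.))
    p=np.stack([u,v],-1).reshape(-1,1,2)
    s=cv2.undistortPoints(p,K,np.array([c['k1'],0,0,0,0.])).reshape(480,640,2)
    P=np.dstack([s,np.ones((480,640))])*d[...,None]
    W=P@rotm(c).T+np.array(c['xyz']); W[d==0]=np.nan
    return im,d,W
def save(name,im,box=None,scale=1):
    if box: im=im[box[1]:box[3],box[0]:box[2]]
    if scale!=1: im=cv2.resize(im,None,fx=scale,fy=scale,interpolation=cv2.INTER_CUBIC)
    cv2.imwrite('pics/'+name,im[...,::-1])
E
python3 - <<'E'
from h import *
print(sense())
for n in('top','scene','wrist'):
    print(n,get_calibration(n))
    im,d,W=pts(n); save(n+'0.png',im); np.savez(n+'0.npz',im=im,d=d,W=W)
E
```

```text
pics
{'t': 0.0, 'q': array([ 1.07252488e+00,  5.28469213e-01,  1.43394553e+00, -2.93042888e-05,
        1.18134834e+00, -1.78511853e-01]), 'qd': array([-0.00045292, -0.00169181,  0.00030853,  0.00204488,  0.00016586,
        0.00137914]), 'tau': array([-1.35796632e-03, -4.42346406e+01, -1.78023130e+01, -2.80037748e-04,
        8.40797438e-03,  4.63691805e-06]), 'tcp_pos': array([0.19610377, 0.59269097, 0.23831796]), 'tool_rot': array([ 1.59193935e-01,  9.87246734e-01, -1.02816906e-03, -3.47478307e-04]), 'force': array([-0.4692256 ,  0.09971435,  0.20336256]), 'ft_torque': array([-0.01359129,  0.00222628,  0.02260561]), 'gripper_force': 0.0, 'finger_gap': 1.0001477579277238}
top {'vfov': 48.2146550218968, 'cx': 320.5037765395255, 'cy': 237.60393731271446, 'k1': -0.01159634904949834, 'xyz': array([0.39222442, 0.05606177, 1.18947392]), 'attitude': array([-0.69448472,  0.71489711, -0.05206674,  0.06246715])}
scene {'vfov': 49.99864652223246, 'cx': 318.03671836058845, 'cy': 237.2118581616845, 'k1': -0.029802454642615085, 'xyz': array([-0.06205632, -0.52231869,  0.53161711]), 'attitude': array([ 0.78703762, -0.34074563,  0.20421851, -0.47197352])}
wrist {'vfov': 67.98151102903262, 'cx': 322.9454520519733, 'cy': 240.84651854282075, 'k1': -0.019937497123461403, 'xyz': array([0.11774525, 0.61912946, 0.37227226]), 'attitude': array([0.79996159, 0.57779077, 0.09383167, 0.13196553])}
```

View pics/top0.png

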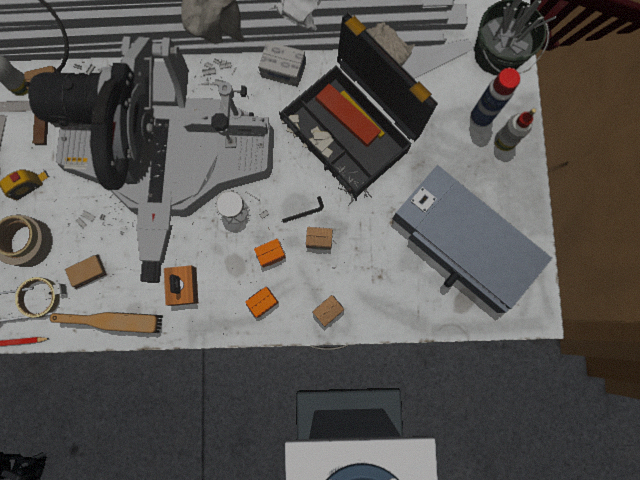

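View pics/scene0.png

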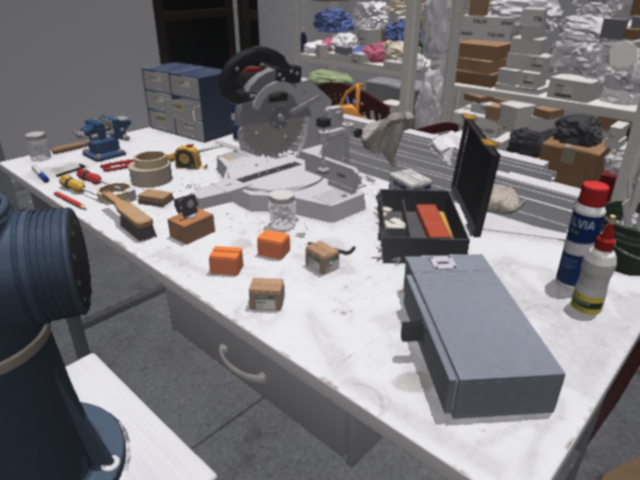

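```bash
python3 - <<'E'
from h import *
z=np.load('top0.npz'); W=z['W']; im=z['im']
def at(u,v): print((u,v),np.round(np.nanmedian(W[v-2:v+3,u-2:u+3].reshape(-1,3),0),3))
for p in [(320,238),(328,310),(270,252),(262,302),(86,271),(181,270),(176,283),(424,198),(440,180),(548,262),(500,308),(447,283),(231,205),(320,205),(240,330),(285,65)]: at(*p)
# top faces
for n,(u,v),lo,hi in [('c1',(320,238),.028,.06),('c2',(328,310),.028,.06),('blk',(86,271),.012,.06),('stand',(181,285),.036,.055),('cab',(470,240),.064,.085),('o1',(270,252),.028,.06),('o2',(262,302),.028,.06)]:
    m=((W[...,2]>lo)&(W[...,2]<hi)).astype(np.uint8)
    k,l=cv2.connectedComponents(m,connectivity=4)
    w=W[l==l[v,u]] if l[v,u] else None
    if w is None: print(n,'none');continue
    r=cv2.minAreaRect(w[:,:2].astype(np.float32)*1000); print(n,len(w),np.round(r[0],1),np.round(r[1],1),round(r[2],1),'z',np.round(np.percentile(w[:,2],[10,50,90]),4))
save('a.png',np.vstack([np.hstack([cv2.resize(im[y-35:y+35,x-50:x+50],(400,280),interpolation=cv2.INTER_CUBIC) for x,y in r]) for r in [[(320,240),(328,310)],[(181,285),(424,198)]]]))
E
```

```text
(320, 238) [0.579 0.071 0.043]
(328, 310) [0.424 0.059 0.041]
(270, 252) [0.552 0.181 0.041]
(262, 302) [0.445 0.199 0.041]
(86, 271) [0.524 0.588 0.025]
(181, 270) [0.518 0.372 0.045]
(176, 283) [0.487 0.373 0.081]
(424, 198) [ 0.659 -0.157  0.058]
(440, 180) [ 0.693 -0.189  0.07 ]
(548, 262) [ 0.512 -0.404  0.069]
(500, 308) [ 0.417 -0.3    0.064]
(447, 283) [ 0.473 -0.193  0.06 ]
(231, 205) [0.65  0.258 0.081]
(320, 205) [0.661 0.07  0.006]
(240, 330) [0.387 0.253 0.   ]
(285, 65) [0.976 0.14  0.057]
c1 510 [582.3  73.5] [57.3 43.9] 84.4 z [0.0374 0.0419 0.0452]
c2 521 [424.3  58.6] [42.  57.4] 39.0 z [0.0384 0.0418 0.0448]
blk 740 [525.3 593.7] [48.1 75.8] 23.1 z [0.0202 0.0247 0.0275]
stand 911 [486.9 378. ] [80.3 61.8] 3.6 z [0.0418 0.0448 0.048 ]
cab 9679 [ 571.9 -252.4] [311.3 142.4] 47.3 z [0.0678 0.0705 0.0733]
o1 515 [552.9 182.7] [43.7 55.7] 22.0 z [0.0378 0.0418 0.0451]
o2 537 [446.8 203.5] [44.4 57.6] 35.5 z [0.0376 0.042  0.0449]
```

View pics/a.png

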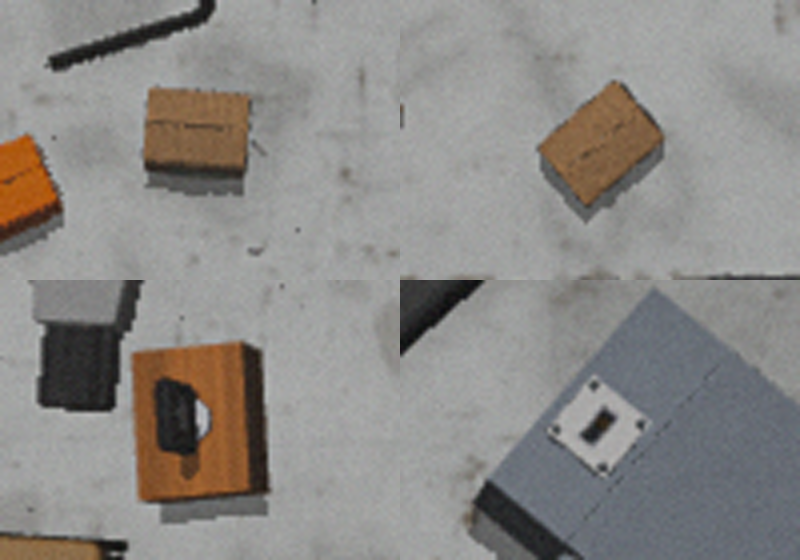

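```bash
cat >> h.py <<'E'
def st():
    s=sense(); r=R.from_quat(s['tool_rot']); M=r.as_matrix()
    print('t',round(s['t'],2),'tcp',np.round(s['tcp_pos']*1000,1),'yawy',round(np.degrees(np.arctan2(M[1,1],M[0,1])),2),'tilt',np.round(M[:,2],4),'F',np.round(s['force'],1),'T',np.round(s['ft_torque'],2),'gap',round(s['finger_gap'],3),'gf',round(float(s['gripper_force']),1),'q',np.round(s['q'],2)); return s
def go(p,yawy=None):
    """deltas tool-frame (mm), turn about tool z (deg), to reach tcp p with tool y at yawy, pointing down"""
    s=sense(); M=R.from_quat(s['tool_rot']).as_matrix()
    d=M.T@(np.array(p)*1000-s['tcp_pos']*1000)
    y=np.degrees(np.arctan2(M[1,1],M[0,1])); 
    if yawy is None: yawy=y
    a=np.radians(yawy); Y=np.array([np.cos(a),np.sin(a),0]);Z=np.array([0,0,-1.]);D=np.stack([np.cross(Y,Z),Y,Z],1)
    rv=R.from_matrix(M.T@D).as_rotvec(degrees=True)
    print('shift first',np.round(d,1),'turn',np.round(rv,2))
E
python3 - <<'E'
from h import *
z=np.load('top0.npz'); W=z['W']
st(); go([.485,.375,.2],93.6)
m=(W[...,0]>.4)&(W[...,0]<.62)&(W[...,1]>.41)&(W[...,1]<.5)&(W[...,2]>.02)
w=W[m]; print(w.min(0),w.max(0))
for lo,hi in [(.41,.43),(.43,.45),(.45,.47)]:
    k=w[(w[:,1]>lo)&(w[:,1]<hi)]; print(lo,len(k), k[:,0].min() if len(k) else 0, k[:,2].max() if len(k) else 0)
m=(W[...,0]>.44)&(W[...,0]<.53)&(W[...,1]>.34)&(W[...,1]<.42)&(W[...,2]>.06)
w=W[m];r=cv2.minAreaRect(w[:,:2].astype(np.float32)*1000);print(len(w),r,np.percentile(w[:,2],[5,50,95]),w.mean(0))
E
```

```text
t 0.15 tcp [196.2 592.8 238.5] yawy 71.67 tilt [-8.0e-04 -1.5e-03 -1.0e+00] F [0.6 0.2 0.6] T [ 0.01 -0.01 -0.01] gap 1.0 gf 0.0 q [ 1.07  0.53  1.43  0.    1.18 -0.18]
shift first [-342.6 -115.9   38.6] turn [ -0.09  -0.04 -21.93]
[0.40001902 0.41002462 0.02040896] [0.61984542 0.49998711 0.07002689]
0.41 616 0.40053227481916864 0.06722990098032655
0.43 656 0.40068484013536987 0.07002689055418365
0.45 412 0.401237821343489 0.0656038791772997
161 ((486.7777404785156, 376.8965759277344), (11.546614646911621, 37.840213775634766), 89.97557830810547) [0.0629896 0.0889266 0.0938064] [0.48575087 0.37573819 0.08452866]
```

Emit:
{"fn": "play_rows", "kwargs": {
  "rows": [
    [[0, 0, 0], [-35, -12, 3], 0.6],
    [[0, 0, 0], [-35, -12, 4], 0.6],
    [[0, 0, 0], [-35, -12, 4], 0.6],
    [[0, 0, 0], [-35, -12, 4], 0.6],
    [[0, 0, 0], [-35, -12, 4], 0.6],
    [[0, 0, 0], [-35, -12, 4], 0.6],
    [[0, 0, 0], [-35, -12, 4], 0.6],
    [[0, 0, 0], [-35, -12, 4], 0.6],
    [[0, 0, 0], [-35, -12, 4], 0.6],
    [[0, 0, 0], [-27, -8, 3], 0.6]
  ]
}}

```text
t: 0.98
tcp_pos: [0.4866, 0.3734, 0.2007]
tool_rot: [0.16, 0.987, -0.0, 0.0]
force: [0.5, 0.6, -0.4]
finger_gap: 0.396
gripper_force: 0.0
```

Emit:
{"fn": "play_rows", "kwargs": {
  "rows": [
    [[0, 0, -7], [0, 0, 0], 0.6],
    [[0, 0, -7], [0, 0, 0], 0.6],
    [[0, 0, -4.5], [0, 0, 0], 0.6],
    [[0, 0, 0], [0, 0, 0], 0.6],
    [[0, 0, 0], [0, 0, 0], 0.6],
    [[0, 0, 0], [0, 0, 0], 0.6],
    [[0, 0, 0], [0, 0, 0], 0.6],
    [[0, 0, 0], [0, 0, 0], 0.6]
  ]
}}

```text
t: 1.65
tcp_pos: [0.4845, 0.3758, 0.2013]
tool_rot: [-0.001, 1.0, -0.0, 0.0]
force: [-0.6, 0.1, 0.1]
finger_gap: 0.399
gripper_force: 0.0
```

```bash
python3 - <<'E'
from h import *
st(); go([.4868,.3769,.061],90)
im,d,W=pts('wrist'); save('w1.png',im); np.savez('w1.npz',im=im,W=W)
for lo,hi in[(.075,.1),(.042,.0475)]:
    m=(W[...,0]>.43)&(W[...,0]<.55)&(W[...,1]>.33)&(W[...,1]<.42)&(W[...,2]>lo)&(W[...,2]<hi)
    w=W[m];r=cv2.minAreaRect(w[:,:2].astype(np.float32)*1000);print(len(w),r,np.percentile(w[:,2],[5,50,95]),w.mean(0))
E
```

```text
t 1.65 tcp [484.5 375.8 201.3] yawy 90.16 tilt [ 0. -0. -1.] F [-0.6  0.1  0.1] T [ 0.05 -0.   -0.  ] gap 0.399 gf 0.0 q [ 0.48  0.56  1.5  -0.    1.08 -1.1 ]
shift first [ -2.3   1.1 140.3] turn [-0.    0.    0.16]
767 ((484.3389892578125, 377.8451843261719), (37.395469665527344, 11.427445411682129), 2.8109378814697266) [0.08296707 0.09023436 0.09167894] [0.48231936 0.37774715 0.08938677]
5212 ((498.08282470703125, 382.81195068359375), (107.23689270019531, 68.34603118896484), 3.8141348361968994) [0.04223203 0.04317793 0.04458026] [0.48181244 0.37805169 0.04330279]
```

View pics/w1.png

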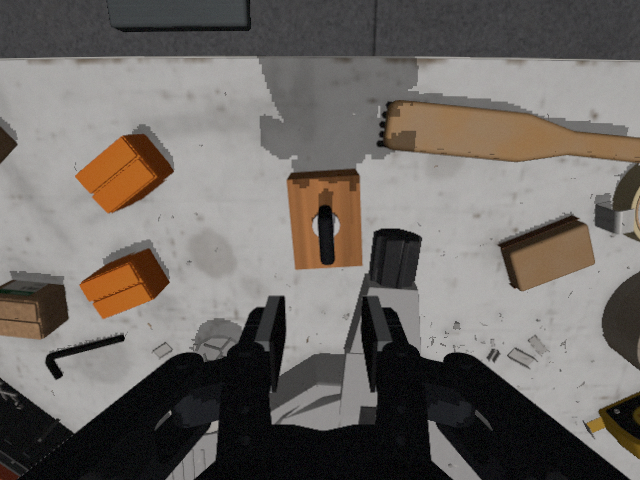

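Emit:
{"fn": "play_rows", "kwargs": {
  "rows": [
    [[0, 0, -2.9], [-0.5, 1.7, 0], 0.6],
    [[0, 0, 0], [0, 0, 30], 0.6],
    [[0, 0, 0], [0, 0, 30], 0.6],
    [[0, 0, 0], [0, 0, 30], 0.6],
    [[0, 0, 0], [0, 0, 20], 0.6],
    [[0, 0, 0], [0, 0, 20], 0.6],
    [[0, 0, 0], [0, 0, 10], 0.6],
    [[0, 0, 0], [0, 0, 0], 0.6],
    [[0, 0, 0], [0, 0, 0], 0.6]
  ]
}}

```text
t: 2.45
tcp_pos: [0.4852, 0.3775, 0.0613]
tool_rot: [-0.027, 1.0, -0.0, -0.0]
force: [0.2, 0.3, 1.1]
finger_gap: 0.403
gripper_force: 0.0
```

Emit:
{"fn": "play_rows", "kwargs": {
  "grip_force": 70,
  "rows": [
    [[0, 0, 0], [0, 0, 0], 1],
    [[0, 0, 0], [0, 0, 0], 1],
    [[0, 0, 0], [0, 0, 0], 1],
    [[0, 0, 0], [0, 0, 0], 1],
    [[0, 0, 0], [0, 0, 0], 1],
    [[0, 0, 0], [0, 0, 0], 1],
    [[0, 0, 0], [0, 0, 0], 1]
  ]
}}

```text
t: 3.03
tcp_pos: [0.4862, 0.378, 0.063]
tool_rot: [-0.027, 1.0, 0.001, 0.001]
force: [0.1, 0.2, 7.0]
finger_gap: 0.122
gripper_force: 68.6
```

```bash
python3 - <<'E'
from h import *
st()
E
```

```text
t 3.03 tcp [486.2 378.   63. ] yawy 93.08 tilt [ 0.0029  0.0015 -1.    ] F [0.1 0.2 7. ] T [-0.08  0.04 -0.01] gap 0.122 gf 68.6 q [ 0.48  0.75  1.58  0.    0.8  -1.14]
```

Emit:
{"fn": "play_rows", "kwargs": {
  "rows": [
    [[0, 0, 0], [0, 0, -8], 1],
    [[0, 0, 0], [0, 0, -15], 1],
    [[0, 0, 0], [0, 0, -25], 1],
    [[0, 0, 0], [0, 0, -30], 1],
    [[0, 0, 0], [0, 0, -30], 1],
    [[0, 0, 0], [-10, -36, 0], 1],
    [[0, 0, 0], [-10, -36, 0], 1],
    [[0, 0, 0], [-10, -36, 0], 1],
    [[0, 0, 0], [-10, -36, 0], 1],
    [[0, 0, 0], [-10, -36, 0], 1],
    [[0, 0, 0], [-10, -36, 0], 1],
    [[0, 0, 0], [-10, -36, 0], 1]
  ]
}}

```text
t: 4.03
tcp_pos: [0.5684, 0.1278, 0.1696]
tool_rot: [-0.027, 1.0, 0.0, -0.0]
force: [0.7, 0.7, -0.7]
finger_gap: 0.114
gripper_force: 68.8
```

Emit:
{"fn": "play_rows", "kwargs": {
  "rows": [
    [[0, 0, 0], [-9, -36, 0], 1],
    [[0, 0, 0], [-9, -36, 0], 1],
    [[0, 0, 0], [-9, -36, 0], 1],
    [[0, 0, 0], [-9, -36, 0], 1],
    [[0, 0, 0], [-9, -36, 0], 1],
    [[0, 0, 0], [-9, -36, 0], 1],
    [[0, 0, 0], [-9, -36, 0], 1],
    [[0, 0, 0], [-10, -39, 0], 1],
    [[0, 0, 0], [0, 0, 0], 1],
    [[0, 0, 0], [0, 0, 0], 1]
  ]
}}

```text
t: 4.87
tcp_pos: [0.6571, -0.1598, 0.1692]
tool_rot: [-0.025, 1.0, -0.0, 0.0]
force: [-0.1, 1.2, -0.8]
finger_gap: 0.118
gripper_force: 68.9
```

Emit:
{"fn": "play_rows", "kwargs": {
  "rows": [
    [[0, 0, 7], [0, 0, 0], 1],
    [[0, 0, 7], [0, 0, 0], 1],
    [[0, 0, 7], [0, 0, 0], 1],
    [[0, 0, 7], [0, 0, 0], 1],
    [[0, 0, 7], [0, 0, 0], 1],
    [[0, 0, 7], [0, 0, 0], 1],
    [[0, 0, 3.8], [0, 0, 0], 1],
    [[0, 0, 0], [0, 0, 0], 1],
    [[0, 0, 0], [0, 0, 0], 1],
    [[0, 0, 0], [0, 0, 0], 1]
  ]
}}

```text
t: 5.7
tcp_pos: [0.6567, -0.1561, 0.1694]
tool_rot: [0.363, 0.932, 0.0, -0.0]
force: [-0.6, -0.2, -0.9]
finger_gap: 0.122
gripper_force: 68.9
```

```bash
python3 - <<'E'
from h import *
st()
im,d,W=pts('wrist'); save('w2.png',im); np.savez('w2.npz',im=im,W=W,d=d)
E
```

```text
t 5.7 tcp [ 656.7 -156.1  169.4] yawy 47.43 tilt [-7.e-04  4.e-04 -1.e+00] F [-0.6 -0.2 -0.9] T [ 0.05 -0.03 -0.04] gap 0.122 gf 68.9 q [-0.4   0.67  1.36  0.    1.11 -1.23]
```

View pics/w2.png

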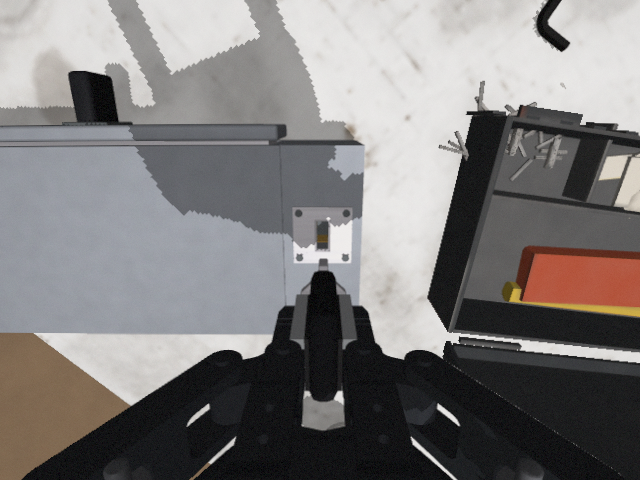

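```bash
python3 - <<'E'
from h import *
z=np.load('w2.npz'); W=z['W']; im=z['im'].astype(int)
# cabinet edges: fit yaw from top plane
m=(abs(W[...,2]-.070)<.006)
k,l=cv2.connectedComponents(m.astype(np.uint8)); 
P=W[l==l[300,150]]; print('plane z',np.median(P[:,2]))
# plate: bright
br=im.min(2)
box=np.zeros_like(m); box[200:270,285:360]=1
pl=box&(br>150)&(W[...,2]>.06)&(W[...,2]<.08); 
# slot region: interior low z or dark inside plate
for v in range(214,262,4): print(v,[int(br[v,u]) for u in range(308,338,2)],[int(W[v,u,2]*1000) if W[v,u,2]==W[v,u,2] else -1 for u in range(308,338,3)])
for u,v in [(316,221),(329,221),(316,249),(329,249),(293,207),(352,208),(293,263),(351,263)]: print((u,v),np.round(W[v,u]*1000,1))
save('w2c.png',z['im'],(270,190,370,300),6)
E
```

```text
plane z 0.06927897503334465
214 [146, 143, 144, 144, 144, 144, 145, 145, 146, 146, 145, 145, 146, 144, 144] [71, 72, 71, 70, 70, 71, 71, 72, 71, 69]
218 [144, 140, 143, 146, 143, 144, 144, 141, 143, 188, 234, 179, 141, 144, 142] [70, 72, 70, 72, 70, 71, 71, 70, 72, 69]
222 [141, 142, 142, 129, 98, 110, 108, 66, 65, 63, 130, 142, 142, 139, 138] [70, 71, 71, 36, 35, 36, 34, 69, 71, 70]
226 [139, 142, 140, 127, 100, 64, 65, 61, 60, 61, 93, 194, 235, 181, 228] [72, 70, 70, 35, -1, 35, 35, 69, 71, 72]
230 [137, 140, 140, 128, 95, 54, 63, 59, 62, 62, 128, 204, 234, 237, 234] [70, 71, 70, 35, 34, 36, 37, 71, 71, 71]
234 [142, 141, 139, 131, 103, 51, 58, 59, 54, 56, 128, 209, 235, 234, 236] [72, 71, 70, 35, 35, 35, 35, -1, 70, 71]
238 [138, 138, 142, 127, 103, 30, 33, 30, 39, 38, 136, 215, 233, 235, 235] [71, 71, 71, 45, 46, 45, 45, 71, 71, 71]
242 [138, 136, 137, 126, 125, 60, 57, 57, 56, 53, 138, 215, 233, 234, 235] [72, 72, 70, 56, 56, 55, 56, 70, 71, 70]
246 [187, 235, 233, 218, 136, 57, 59, 60, 59, 59, 143, 214, 235, 235, 234] [72, 71, 70, 64, 65, 63, 65, 71, 70, 71]
250 [232, 231, 233, 219, 159, 176, 176, 174, 153, 172, 156, 210, 235, 232, 235] [71, 69, 70, 71, 70, 69, 70, 71, 71, 71]
254 [231, 231, 230, 232, 231, 232, 232, 232, 233, 233, 233, 234, 234, 233, 235] [70, 71, 71, 70, 70, 71, 69, 70, 71, 70]
258 [232, 233, 230, 233, 232, 234, 171, 171, 170, 176, 235, 235, 236, 235, 234] [70, 72, 70, 71, 116, 116, 116, 70, 71, 70]
(316, 221) [ 642.  -149.6   58.6]
(329, 221) [ 645.7 -140.7   70.4]
(316, 249) [ 654.3 -160.7   71.3]
(329, 249) [ 660.3 -153.9   71.8]
(293, 207) [ 622.  -151.3   72.9]
(352, 208) [ 649.9 -123.5   68.7]
(293, 263) [ 651.6 -180.5   69.1]
(351, 263) [ 679.6 -150.3   68.5]
```

View pics/w2c.png

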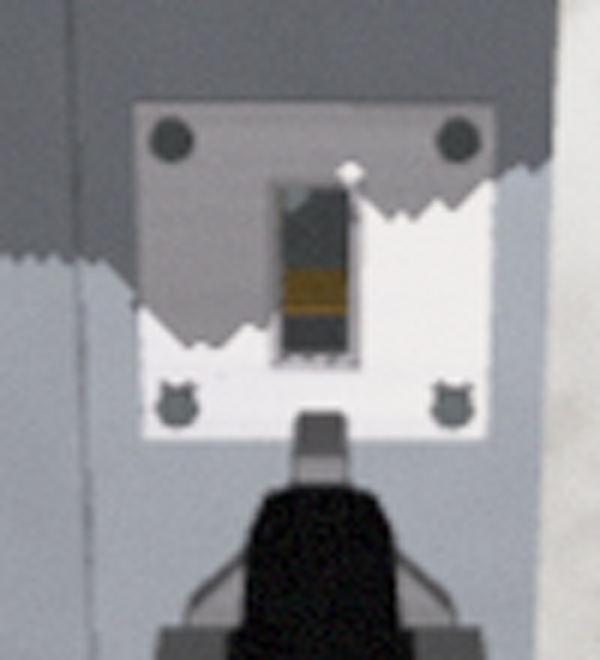

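```bash
cat >> h.py <<'E'
def ray(n,uv,z):
    c,f=cam(n); K=np.array([[f,0,c['cx']],[0,f,c['cy']],[0,0,1]])
    s=cv2.undistortPoints(np.array(uv,float).reshape(-1,1,2),K,np.array([c['k1'],0,0,0,0.])).reshape(-1,2)
    D=np.c_[s,np.ones(len(s))]@rotm(c).T; o=np.array(c['xyz'])
    return o+D*((z-o[2])/D[:,2])[:,None]
E
python3 - <<'E'
from h import *
st(); print(get_calibration('wrist')['xyz'])
c=lambda L:[(270+x/6,190+y/6) for x,y in L]
pl=ray('wrist',c([(134,100),(495,100),(487,440),(142,440)]),.072)*1000
print(pl.round(1),'ctr',pl.mean(0).round(1))
for a,b in[(0,1),(1,2),(2,3),(3,0)]:
    e=pl[b]-pl[a]; print(np.hypot(*e[:2]).round(1),np.degrees(np.arctan2(e[1],e[0])).round(1))
sl=ray('wrist',c([(279,184),(352,184),(352,367),(279,367)]),.072)*1000
print('slot',sl.round(1),sl.mean(0).round(1))
tp=ray('wrist',c([(293,412),(349,412)]),.116)*1000; print('tip edge',tp.round(1),tp.mean(0).round(1))
z=np.load('w2.npz');print(np.round(np.nanmedian(z['W'][258:261,320:327].reshape(-1,3),0)*1000,1))
# cabinet yaw from the table-facing edges: top plane boundary in top view
W=np.load('top0.npz')['W']
E
```

```text
t 5.75 tcp [ 656.8 -156.3  169.4] yawy 47.39 tilt [-5.e-04  3.e-04 -1.e+00] F [ 0.5  0.6 -0.9] T [ 0.02 -0.06 -0.01] gap 0.119 gf 68.9 q [-0.4   0.67  1.36  0.    1.11 -1.23]
[ 0.59589187 -0.10036914  0.30321146]
[[ 621.8 -152.    72. ]
 [ 648.8 -122.6   72. ]
 [ 678.8 -150.    72. ]
 [ 651.5 -179.6   72. ]] ctr [ 650.2 -151.    72. ]
40.0 47.4
40.6 -42.4
40.3 -132.6
40.6 137.1
slot [[ 639.7 -146.7   72. ]
 [ 645.2 -140.7   72. ]
 [ 661.4 -155.4   72. ]
 [ 655.7 -161.6   72. ]] [ 650.5 -151.1   72. ]
tip edge [[ 648.5 -152.1  116. ]
 [ 652.1 -148.2  116. ]] [ 650.3 -150.2  116. ]
[ 649.4 -149.6  118.5]
```

Emit:
{"fn": "play_rows", "kwargs": {
  "rows": [
    [[0, 0, 0], [7.9, -0.7, 0], 1],
    [[0, 0, 0], [0, 0, 20], 1],
    [[0, 0, 0], [0, 0, 18], 1],
    [[0, 0, 0], [0, 0, 0], 1],
    [[0, 0, 0], [0, 0, 0], 1],
    [[0, 0, 0], [0, 0, 0], 1]
  ]
}}

```text
t: 6.25
tcp_pos: [0.6511, -0.1524, 0.132]
tool_rot: [0.364, 0.931, 0.0, 0.0]
force: [-0.1, -0.1, -1.3]
finger_gap: 0.121
gripper_force: 68.9
```

```bash
python3 - <<'E'
from h import *
st()
im,d,W=pts('wrist'); save('w3.png',im,(250,160,390,290),5)
E
```

```text
t 6.25 tcp [ 651.1 -152.4  132. ] yawy 47.29 tilt [ 9.e-04 -3.e-04 -1.e+00] F [-0.1 -0.1 -1.3] T [-0.01 -0.01  0.02] gap 0.121 gf 68.9 q [-0.4   0.71  1.4   0.    1.03 -1.22]
```

View pics/w3.png

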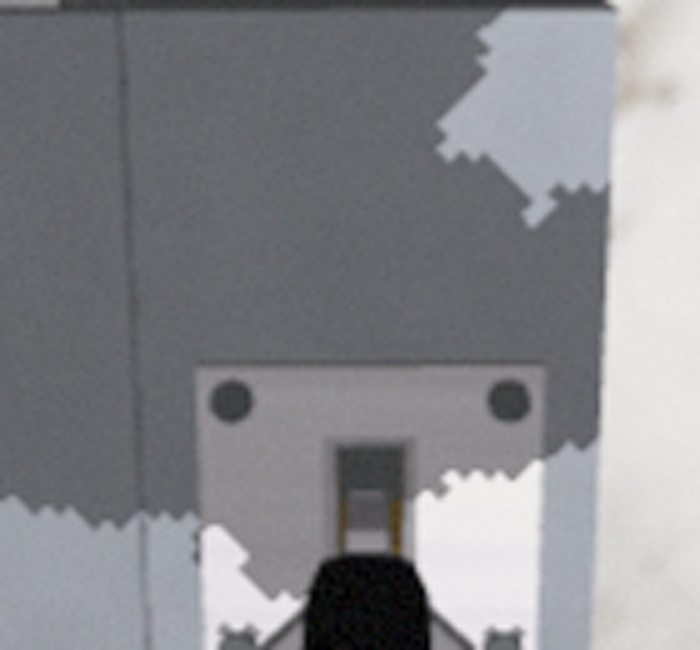

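Emit:
{"fn": "play_rows", "kwargs": {
  "rows": [
    [[0, 0, 0], [1.1, 0.2, 0], 1],
    [[0, 0, 0], [0, 0, 4], 1],
    [[0, 0, 0], [0, 0, 4], 1],
    [[0, 0, 0], [0, 0, 5], 1],
    [[0, 0, 0], [0, 0, 0], 1],
    [[0, 0, 0], [0, 0, 0], 1]
  ]
}}

```text
t: 6.8
tcp_pos: [0.6497, -0.1513, 0.1176]
tool_rot: [0.364, 0.931, 0.0, -0.001]
force: [0.0, 1.0, -1.7]
finger_gap: 0.12
gripper_force: 68.9
```

```bash
python3 - <<'E'
from h import *
st()
E
```

```text
t 6.8 tcp [ 649.7 -151.3  117.6] yawy 47.28 tilt [-1.3e-03  5.0e-04 -1.0e+00] F [ 0.   1.  -1.7] T [-0.    0.01 -0.03] gap 0.12 gf 68.9 q [-0.4   0.73  1.42 -0.    1.   -1.22]
```

Emit:
{"fn": "play_rows", "kwargs": {
  "rows": [
    [[0, 0, 0], [0, 0, 5], 1],
    [[0, 0, 0], [0, 0, 5], 1],
    [[0, 0, 0], [0, 0, 5], 1],
    [[0, 0, 0], [0, 0, 5], 1],
    [[0, 0, 0], [0, 0, 4], 1],
    [[0, 0, 0], [0, 0, 1.5], 1],
    [[0, 0, 0], [0, 0, 0], 1],
    [[0, 0, 0], [0, 0, 0], 1],
    [[0, 0, 0], [0, 0, 0], 1]
  ]
}}

```text
t: 7.55
tcp_pos: [0.6504, -0.1515, 0.093]
tool_rot: [0.364, 0.931, -0.0, 0.0]
force: [0.3, -0.2, -0.1]
finger_gap: 0.117
gripper_force: 68.9
```

```bash
python3 - <<'E'
from h import *
st()
E
```

```text
t 7.55 tcp [ 650.4 -151.5   93. ] yawy 47.28 tilt [ 5.e-04 -2.e-04 -1.e+00] F [ 0.3 -0.2 -0.1] T [ 0.06  0.02 -0.02] gap 0.117 gf 68.9 q [-0.4   0.76  1.43 -0.    0.95 -1.22]
```

Emit:
{"fn": "play_rows", "kwargs": {
  "rows": [
    [[0, 0, 0], [0, 0, 1], 1],
    [[0, 0, 5], [0, 0, 0], 1],
    [[0, 0, 6], [0, 0, 0], 1],
    [[0, 0, 6], [0, 0, 0], 1],
    [[0, 0, 6], [0, 0, 0], 1],
    [[0, 0, 6], [0, 0, 0], 1],
    [[0, 0, 6], [0, 0, 0], 1],
    [[0, 0, 6], [0, 0, 0], 1],
    [[0, 0, 6], [0, 0, 0], 1],
    [[0, 0, 6], [0, 0, 0], 1],
    [[0, 0, 6], [0, 0, 0], 1]
  ]
}}

```text
t: 8.47
tcp_pos: [0.6502, -0.1514, 0.092]
tool_rot: [0.777, 0.629, 0.0, 0.0]
force: [-0.3, 0.5, -1.1]
finger_gap: 0.116
gripper_force: 68.9
```

```bash
python3 - <<'E'
from h import *
st()
E
```

```text
t 8.47 tcp [ 650.2 -151.4   92. ] yawy -11.98 tilt [ 3.e-04 -3.e-04 -1.e+00] F [-0.3  0.5 -1.1] T [ 0.01 -0.02  0.16] gap 0.116 gf 68.9 q [-0.4   0.76  1.43 -0.    0.95 -0.19]
```

Emit:
{"fn": "play_rows", "kwargs": {
  "rows": [
    [[0, 0, 5], [0, 0, 0], 1],
    [[0, 0, 5], [0, 0, 0], 1],
    [[0, 0, 2], [0, 0, 0], 1],
    [[0, 0, 0], [0, 0, 0], 1],
    [[0, 0, 0], [0, 0, 0], 1],
    [[0, 0, 0], [0, 0, 0], 1],
    [[0, 0, 0], [0, 0, 0], 1],
    [[0, 0, 0], [0, 0, 0], 1]
  ]
}}

```text
t: 9.13
tcp_pos: [0.6502, -0.1514, 0.092]
tool_rot: [0.837, 0.547, 0.0, 0.0]
force: [-0.0, -0.1, 0.6]
finger_gap: 0.118
gripper_force: 68.9
```

```bash
python3 - <<'E'
from h import *
st()
im,d,W=pts('top'); save('t2.png',im,(340,140,600,340),3); np.savez('t2.npz',im=im,W=W)
E
```

```text
t 9.13 tcp [ 650.2 -151.4   92. ] yawy -23.7 tilt [ 2.e-04  0.e+00 -1.e+00] F [-0.  -0.1  0.6] T [ 0.03  0.   -0.05] gap 0.118 gf 68.9 q [-0.4   0.76  1.43  0.    0.95  0.02]
```

View pics/t2.png

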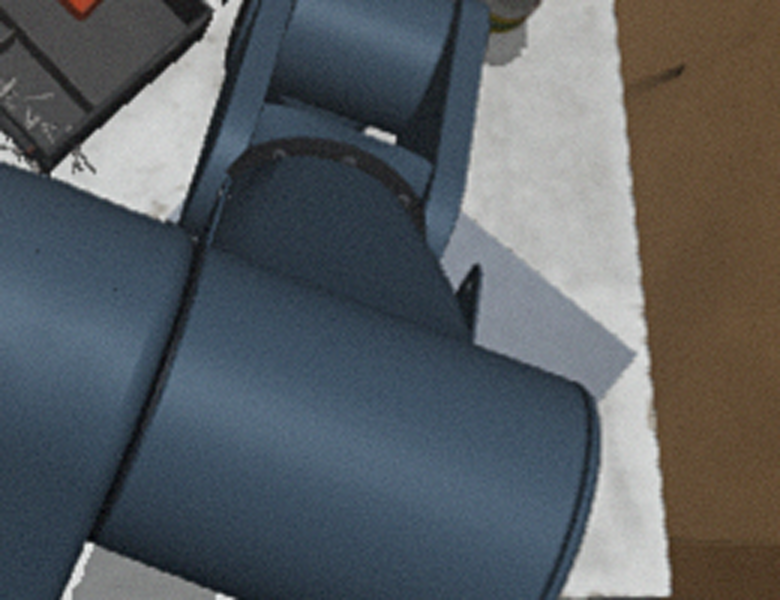

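Emit:
{"fn": "play_rows", "kwargs": {
  "rows": [
    [[0, 0, 0], [0, 0, 0], 0.7],
    [[0, 0, 0], [0, 0, 0], 0.7],
    [[0, 0, 0], [0, 0, 0], 0.7],
    [[0, 0, 0], [0, 0, 0], 0.7],
    [[0, 0, 0], [0, 0, -15], 0.7],
    [[0, 0, 0], [0, 0, -30], 0.7],
    [[0, 0, 0], [0, 0, -35], 0.7],
    [[0, 0, -7], [0, 0, 0], 0.7],
    [[0, 0, -7], [0, 0, 0], 0.7],
    [[0, 0, -7], [0, 0, 0], 0.7],
    [[0, 0, -7], [0, 0, 0], 0.7],
    [[0, 0, -7], [0, 0, 0], 0.7]
  ]
}}

```text
t: 10.18
tcp_pos: [0.6501, -0.1514, 0.172]
tool_rot: [0.632, 0.775, 0.0, 0.0]
force: [0.3, -0.2, -0.7]
finger_gap: 0.303
gripper_force: 0.0
```

Emit:
{"fn": "play_rows", "kwargs": {
  "rows": [
    [[0, 0, -7], [0, 0, 0], 0.7],
    [[0, 0, -7], [0, 0, 0], 0.7],
    [[0, 0, -7], [0, 0, 0], 0.7],
    [[0, 0, -7], [0, 0, 0], 0.7],
    [[0, 0, -7], [0, 0, 0], 0.7],
    [[0, 0, -1], [20, -31, 0], 0.7],
    [[0, 0, 0], [20, -31, 0], 0.7],
    [[0, 0, 0], [20, -31, 0], 0.7],
    [[0, 0, 0], [20, -31, 0], 0.7],
    [[0, 0, 0], [20, -31, 0], 0.7],
    [[0, 0, 0], [0, 0, 0], 0.7],
    [[0, 0, 0], [0, 0, 0], 0.7]
  ]
}}

```text
t: 11.18
tcp_pos: [0.4698, -0.1971, 0.1721]
tool_rot: [0.366, 0.931, 0.0, -0.0]
force: [0.0, 0.1, -0.4]
finger_gap: 0.298
gripper_force: 0.0
```

```bash
python3 - <<'E'
from h import *
st()
im,d,W=pts('wrist'); save('w4.png',im); np.savez('w4.npz',im=im,W=W)
E
```

```text
t 11.18 tcp [ 469.8 -197.1  172.1] yawy 47.12 tilt [-5.e-04  5.e-04 -1.e+00] F [ 0.   0.1 -0.4] T [-0.04  0.   -0.05] gap 0.298 gf 0.0 q [-0.62  0.47  1.79  0.    0.88 -1.44]
```

View pics/w4.png

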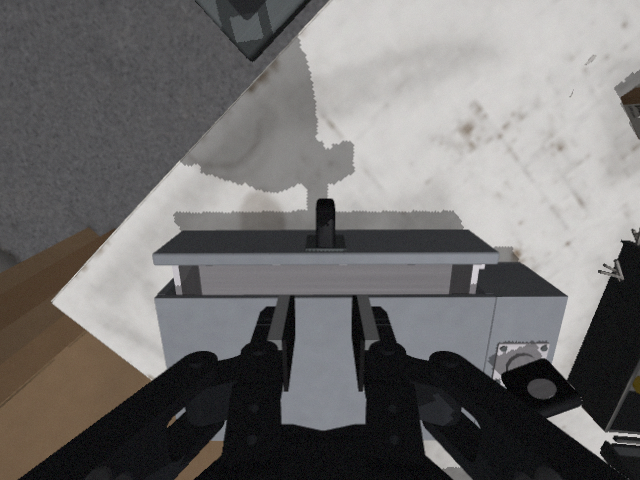

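```bash
python3 - <<'E'
from h import *
z=np.load('w4.npz'); W=z['W']; im=z['im']
m=np.zeros((480,640),bool); m[195:245,310:340]=1
m&=(abs(W[...,2]-.062)<.005)&(im.max(2)<70)
w=W[m]; r=cv2.minAreaRect(w[:,:2].astype(np.float32)*1000); print(len(w),r,np.median(w[:,2]))
ex=np.array([.737,-.676]);ey=np.array([.676,.737]);C=np.array([571.9,-252.4])
q=(w[:,:2]*1000-C); a=q@ex; b=q@ey
print('cab x',np.percentile(a,[1,50,99]),'y',np.percentile(b,[1,50,99]))
E
```

```text
755 ((461.9422912597656, -188.00320434570312), (13.233370780944824, 29.716293334960938), 47.157318115234375) 0.06087643838675233
cab x [-138.96004177 -125.06143218 -110.34412881] y [-33.4893604  -26.90021965 -20.37031192]
```

Emit:
{"fn": "play_rows", "kwargs": {
  "rows": [
    [[0, 0, 0], [11.4, 1.2, 0], 0.7],
    [[0, 0, 0], [0, 0, 30], 0.7],
    [[0, 0, 0], [0, 0, 30], 0.7],
    [[0, 0, 0], [0, 0, 30], 0.7],
    [[0, 0, 0], [0, 0, 25], 0.7],
    [[0, 0, 0], [0, 0, 17], 0.7],
    [[0, 0, 0], [0, 0, 0], 0.7],
    [[0, 0, 0], [0, 0, 0], 1],
    [[0, 0, 0], [0, 0, 0], 1],
    [[0, 0, 0], [0, 0, 0], 1],
    [[0, 0, 0], [0, 0, 0], 1],
    [[0, 0, 0], [0, 0, 0], 1]
  ]
}}

```text
t: 12.23
tcp_pos: [0.4626, -0.1881, 0.0391]
tool_rot: [0.363, 0.932, -0.0, -0.002]
force: [-3.5, -6.2, -18.4]
finger_gap: 0.158
gripper_force: 68.5
```

Emit:
{"fn": "play_rows", "kwargs": {
  "rows": [
    [[0, 0, 0], [5, 0, 0], 1],
    [[0, 0, 0], [8, 0, 0], 1],
    [[0, 0, 0], [8, 0, 0], 1],
    [[0, 0, 0], [8, 0, 0], 1],
    [[0, 0, 0], [8, 0, 0], 1],
    [[0, 0, 0], [8, 0, 0], 1],
    [[0, 0, 0], [8, 0, 0], 1],
    [[0, 0, 0], [8, 0, 0], 1],
    [[0, 0, 0], [4, 0, 0], 1],
    [[0, 0, 0], [0, 0, 0], 1],
    [[0, 0, 0], [0, 0, 0], 1]
  ]
}}

```text
t: 13.15
tcp_pos: [0.4148, -0.144, 0.0391]
tool_rot: [0.363, 0.932, -0.0, -0.002]
force: [-4.8, -6.9, -24.0]
finger_gap: 0.15
gripper_force: 68.6
```

```bash
python3 - <<'E'
from h import *
st()
E
```

```text
t 13.15 tcp [ 414.8 -144.    39.1] yawy 47.38 tilt [-0.0036  0.001  -1.    ] F [ -4.8  -6.9 -24. ] T [-0.76  0.58  0.03] gap 0.15 gf 68.6 q [-0.59  0.68  2.04 -0.    0.43 -1.41]
```

Emit:
{"fn": "play_rows", "kwargs": {
  "rows": [
    [[0, 0, 0], [3, -0.4, 0.8], 1],
    [[0, 0, 0], [3, 0, 0], 1],
    [[0, 0, 0], [3, 0, 0], 1],
    [[0, 0, 0], [2, 0, 0], 1],
    [[0, 0, 0], [0, 0, 0], 1],
    [[0, 0, 0], [0, 0, 0], 1]
  ]
}}

```text
t: 13.65
tcp_pos: [0.4082, -0.1379, 0.039]
tool_rot: [0.363, 0.932, -0.001, 0.0]
force: [-3.5, -7.3, -16.6]
finger_gap: 0.149
gripper_force: 69.5
```

```bash
python3 - <<'E'
from h import *
st()
E
```

```text
t 13.65 tcp [ 408.2 -137.9   39. ] yawy 47.37 tilt [ 2.0e-04 -1.3e-03 -1.0e+00] F [ -3.5  -7.3 -16.6] T [-0.7   0.49  0.08] gap 0.149 gf 69.5 q [-0.59  0.68  2.06 -0.    0.4  -1.41]
```

Emit:
{"fn": "play_rows", "kwargs": {
  "rows": [
    [[0, 0, 0], [2, 0, 0], 1],
    [[0, 0, 0], [2, 0, 0], 1],
    [[0, 0, 0], [2, 0, 0], 1],
    [[0, 0, 0], [0, 0, 0], 1],
    [[0, 0, 0], [0, 0, 0], 1]
  ]
}}

```text
t: 14.07
tcp_pos: [0.4039, -0.134, 0.039]
tool_rot: [0.363, 0.932, -0.001, 0.0]
force: [-3.8, -7.9, -16.7]
finger_gap: 0.151
gripper_force: 69.5
```

```bash
python3 - <<'E'
from h import *
st()
E
```

```text
t 14.07 tcp [ 403.9 -134.    39. ] yawy 47.37 tilt [ 4.0e-04 -1.4e-03 -1.0e+00] F [ -3.8  -7.9 -16.7] T [-0.77  0.57  0.02] gap 0.151 gf 69.5 q [-0.58  0.67  2.08 -0.    0.39 -1.41]
```

Still sliding freely; pull a little more, until the stop.

Emit:
{"fn": "play_rows", "kwargs": {
  "rows": [
    [[0, 0, 0], [2, 0, 0], 1],
    [[0, 0, 0], [2, 0, 0], 1],
    [[0, 0, 0], [2, 0, 0], 1],
    [[0, 0, 0], [0, 0, 0], 1],
    [[0, 0, 0], [0, 0, 0], 1]
  ]
}}

```text
t: 14.48
tcp_pos: [0.4038, -0.1338, 0.039]
tool_rot: [0.363, 0.932, -0.002, 0.006]
force: [-0.3, -16.1, -23.0]
finger_gap: 0.153
gripper_force: 68.7
```

```bash
python3 - <<'E'
from h import *
st()
E
```

```text
t 14.48 tcp [ 403.8 -133.8   39. ] yawy 47.38 tilt [ 0.0089 -0.0079 -0.9999] F [ -0.3 -16.1 -23. ] T [-1.95  0.49  0.02] gap 0.153 gf 68.7 q [-0.58  0.67  2.08 -0.    0.37 -1.41]
```

Emit:
{"fn": "play_rows", "kwargs": {
  "rows": [
    [[0, 0, 0], [-5, 0, 0], 1],
    [[0, 0, 0], [0, 0, 0], 1],
    [[0, 0, 0], [0, 0, 0], 0.6],
    [[0, 0, 0], [0, 0, 0], 0.6],
    [[0, 0, 0], [0, 0, 0], 0.6],
    [[0, 0, 0], [0, 0, -20], 0.6],
    [[0, 0, 0], [0, 0, -40], 0.3],
    [[0, 0, 0], [0, 0, -40], 0.3],
    [[0, 0, 0], [0, 0, -40], 0.3],
    [[0, 0, 0], [0, 0, -40], 0.3],
    [[0, 0, 0], [0, 0, 0], 0.3],
    [[0, 0, 0], [0, 0, 0], 0.3]
  ]
}}

```text
t: 15.48
tcp_pos: [0.404, -0.1326, 0.2222]
tool_rot: [0.364, 0.931, -0.001, 0.004]
force: [-0.8, 0.1, 0.3]
finger_gap: 0.705
gripper_force: 0.0
```

```bash
python3 - <<'E'
from h import *
st()
im,d,W=pts('wrist'); save('w5.png',im); np.savez('w5.npz',im=im,W=W)
im,d,W2=pts('top')
ex=np.array([.737,-.676]);ey=np.array([.676,.737]);C=np.array([571.9,-252.4])
# drawer front & tab
for nm,w in(('wrist',W),('top',W2)):
    q=(w[...,:2]*1000-C); a=q@ex; b=q@ey; z=w[...,2]
    m=(abs(z-.062)<.006)&(b>-45)&(b<-10)&(a<-150)&(a>-240); print(nm,'tab',m.sum(),np.percentile(a[m],[1,99]),np.percentile(b[m],[2,98]))
    m=(abs(z-.014)<.006)&(b>-160)&(b<110)&(a<-60)&(a>-190); print(nm,'floor',m.sum(),np.percentile(a[m],[1,99]),np.percentile(b[m],[1,99]),np.median(z[m]))
for n,(x,y) in (('c1',(.582,.0735)),('c2',(.4243,.0586))):
    m=(abs(W2[...,0]-x)<.07)&(abs(W2[...,1]-y)<.07)&(W2[...,2]>.03)&(W2[...,2]<.06)
    w=W2[m]; print(n,len(w),cv2.minAreaRect(w[:,:2].astype(np.float32)*1000) if len(w) else '')
E
```

```text
t 15.48 tcp [ 404.  -132.6  222.2] yawy 47.33 tilt [ 0.0071 -0.0045 -1.    ] F [-0.8  0.1  0.3] T [-0.    0.01 -0.  ] gap 0.705 gf 0.0 q [-0.58  0.28  1.94  0.    0.91 -1.41]
wrist tab 1155 [-219.22456023 -177.09691869] [-43.33691901 -11.34882096]
wrist floor 13965 [-186.82183876  -81.24978365] [-139.44043205   85.81246072] 0.013172486091563462
top tab 62 [-217.99199756 -194.32502235] [-29.67708574 -18.65401121]
top floor 1695 [-184.93444726  -63.49030509] [-12.07460249  86.3119883 ] 0.014556630056167696
c1 507 ((581.7371215820312, 71.46084594726562), (61.80692672729492, 44.815773010253906), 84.05745697021484)
c2 522 ((424.4913024902344, 58.566280364990234), (42.17796325683594, 57.04304504394531), 38.74798583984375)
```

View pics/w5.png

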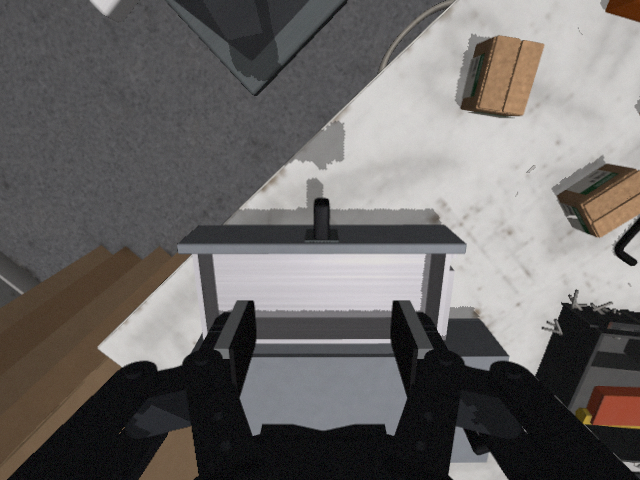

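Emit:
{"fn": "play_rows", "kwargs": {
  "rows": [
    [[0, 0, 0], [23, 31, 0], 0.2],
    [[0, 0, 0], [23, 31, 0], 0.2],
    [[0, 0, 0], [23, 31, 0], 0.2],
    [[0, 0, 0], [23, 31, 0], 0.2],
    [[0, 0, 0], [22.6, 30.4, 0], 0.2],
    [[0, 0, 6], [0, 0, 0], 0.2],
    [[0, 0, 2.5], [0, 0, 0], 0.2],
    [[0, 0, 0], [0, 0, 0], 0.2],
    [[0, 0, 0], [0, 0, 0], 0.2],
    [[0, 0, 0], [0, 0, 0], 0.2]
  ]
}}

```text
t: 16.42
tcp_pos: [0.4224, 0.0588, 0.218]
tool_rot: [0.432, 0.902, -0.0, -0.001]
force: [0.2, -0.3, 0.5]
finger_gap: 0.8
gripper_force: 0.0
```

```bash
python3 - <<'E'
from h import *
s=st()
im,d,W=pts('wrist')
m=(abs(W[...,0]-.424)<.06)&(abs(W[...,1]-.0586)<.06)&(W[...,2]>.036)&(W[...,2]<.05)
k,l,stt,_=cv2.connectedComponentsWithStats(m.astype(np.uint8)); i=1+np.argmax(stt[1:,4]); w=W[l==i]
r=cv2.minAreaRect(w[:,:2].astype(np.float32)*1000); print(len(w),r,np.median(w[:,2]))
go([r[0][0]/1000,r[0][1]/1000,.018],None); go([.4245,.0586,.018],38.9)
z=np.load('w5.npz')['W']; ex=np.array([.737,-.676]);ey=np.array([.676,.737]);C=np.array([571.9,-252.4])
q=z[...,:2]*1000-C; a=q@ex;b=q@ey;h=z[...,2]
m=(h>.060)&(h<.075)&(b>20)&(b<80)&(a<-150)&(a>-230);print('panel',np.percentile(a[m],[2,98]),np.median(h[m]))
m=(abs(h-.0135)<.003)&(b>0)&(b<70)&(a<-60)&(a>-200);print('floor x',np.percentile(a[m],[2,98]))
m=(abs(h-.055)<.003)&(b>20)&(b<60)&(a>-120)&(a<-50);print('back wall',m.sum(),np.percentile(a[m],[2,98]) if m.any() else '')
E
```

```text
t 16.42 tcp [422.4  58.8 218. ] yawy 38.8 tilt [-2.6e-03  3.0e-04 -1.0e+00] F [ 0.2 -0.3  0.5] T [-0.01 -0.04 -0.01] gap 0.8 gf 0.0 q [-0.13  0.3   1.93 -0.    0.92 -0.8 ]
2663 ((421.7041015625, 59.13922882080078), (41.81862258911133, 55.48316192626953), 38.99251937866211) 0.04062490928245427
shift first [ 7.000e-01 -1.000e-01  2.003e+02] turn [-0.08 -0.08 -0.  ]
shift first [ -1.4   1.7 200.3] turn [-0.08 -0.08 -0.14]
panel [-186.68347899 -176.53078782] 0.06669794000042811
floor x [-186.25374136  -81.86060658]
back wall 109 [-82.03156607 -76.86161904]
```

Emit:
{"fn": "play_rows", "kwargs": {
  "rows": [
    [[0, 0, 0], [0, 0.5, 40], 0.2],
    [[0, 0, 0], [0, 0, 40], 0.2],
    [[0, 0, 0], [0, 0, 40], 0.2],
    [[0, 0, 0], [0, 0, 30], 0.2],
    [[0, 0, 0], [0, 0, 25], 0.2],
    [[0, 0, 0], [0, 0, 15], 0.2],
    [[0, 0, 0], [0, 0, 10], 0.2],
    [[0, 0, 0], [0, 0, 0], 0.2],
    [[0, 0, 0], [0, 0, 0], 0.2]
  ]
}}

```text
t: 17.22
tcp_pos: [0.4233, 0.0588, 0.0185]
tool_rot: [0.433, 0.902, -0.0, -0.001]
force: [-0.1, -0.1, 0.8]
finger_gap: 0.801
gripper_force: 0.0
```

Emit:
{"fn": "play_rows", "kwargs": {
  "grip_force": 30,
  "rows": [
    [[0, 0, 0], [0, 0, 0], 0.6],
    [[0, 0, 0], [0, 0, 0], 0.7],
    [[0, 0, 0], [0, 0, 0], 0.7],
    [[0, 0, 0], [0, 0, 0], 0.7],
    [[0, 0, 0], [0, 0, 0], 0.7],
    [[0, 0, 0], [0, 0, 0], 0.7],
    [[0, 0, 0], [0, 0, -20], 0.7],
    [[0, 0, 0], [0, 0, -30], 0.7],
    [[0, 0, 0], [0, 0, -30], 0.7],
    [[0, 0, 0], [0, 0, -30], 0.7],
    [[0, 0, 0], [0, 0, 0], 0.7]
  ]
}}

```text
t: 18.13
tcp_pos: [0.4262, 0.0593, 0.1333]
tool_rot: [0.432, 0.902, 0.002, 0.005]
force: [0.8, -0.1, -2.0]
finger_gap: 0.49
gripper_force: 31.8
```

```bash
python3 - <<'E'
from h import *
s=st()
ex=np.array([.737,-.676]);ey=np.array([.676,.737]);C=np.array([571.9,-252.4])
for b in(18,-72):
    p=C-129.5*ex+b*ey; print(p); go([p[0]/1000,p[1]/1000,.034],47.4)
E
```

```text
t 18.13 tcp [426.2  59.3 133.3] yawy 38.81 tilt [ 0.0101 -0.0011 -0.9999] F [ 0.8 -0.1 -2. ] T [ 0.03 -0.07  0.01] gap 0.49 gf 31.8 q [-0.12  0.46  2.02  0.    0.65 -0.8 ]
[ 488.6265 -151.592 ]
shift first [-202.7  -84.2  100.2] turn [ 0.38  0.44 -8.59]
[ 427.7865 -217.922 ]
shift first [-216.2 -173.2   99.7] turn [ 0.38  0.44 -8.59]
```

Emit:
{"fn": "play_rows", "kwargs": {
  "rows": [
    [[0, 0, 0], [-31, -25, 0], 0.7],
    [[0, 0, 0], [-31, -25, 0], 0.7],
    [[0, 0, 0], [-31, -25, 0], 0.7],
    [[0, 0, 0], [-31, -25, 0], 0.7],
    [[0, 0, 0], [-31, -25, 0], 0.7],
    [[0, 0, 0], [-31, -25, 0], 0.7],
    [[0, 0, 0], [-30, -23, 0], 0.7],
    [[0, 0, -5], [0, 0, 0], 0.7],
    [[0, 0, -3.6], [0, 0, 0], 0.7],
    [[0, 0, 0], [0, 0, 0], 0.7],
    [[0, 0, 0], [0, 0, 0], 0.7],
    [[0, 0, 0], [0, 0, 0], 0.7]
  ]
}}

```text
t: 19.13
tcp_pos: [0.4235, -0.2167, 0.1285]
tool_rot: [0.364, 0.931, 0.0, -0.001]
force: [-0.8, -0.3, -2.3]
finger_gap: 0.487
gripper_force: 31.9
```

```bash
python3 - <<'E'
from h import *
s=st()
go([.4278,-.2179,.0335],47.4)
E
```

```text
t 19.13 tcp [ 423.5 -216.7  128.5] yawy 47.33 tilt [-9.e-04  8.e-04 -1.e+00] F [-0.8 -0.3 -2.3] T [ 0.    0.01 -0.01] gap 0.487 gf 31.9 q [-0.71  0.51  1.9   0.    0.73 -1.53]
shift first [-4.1  2.  95. ] turn [-0.   -0.07 -0.07]
```

Emit:
{"fn": "play_rows", "kwargs": {
  "rows": [
    [[0, 0, 0], [-4, 2, 10], 0.7],
    [[0, 0, 0], [0, 0, 25], 0.7],
    [[0, 0, 0], [0, 0, 25], 0.7],
    [[0, 0, 0], [0, 0, 20], 0.7],
    [[0, 0, 0], [0, 0, 10], 0.7],
    [[0, 0, 0], [0, 0, 4], 0.7],
    [[0, 0, 0], [0, 0, 0], 0.7],
    [[0, 0, 0], [0, 0, 0], 0.7]
  ]
}}

```text
t: 19.8
tcp_pos: [0.4288, -0.2188, 0.0352]
tool_rot: [0.363, 0.932, -0.0, 0.001]
force: [-0.7, 0.9, -2.0]
finger_gap: 0.485
gripper_force: 31.9
```

```bash
python3 - <<'E'
from h import *
s=st()
E
```

```text
t 19.8 tcp [ 428.8 -218.8   35.2] yawy 47.39 tilt [ 9.e-04 -7.e-04 -1.e+00] F [-0.7  0.9 -2. ] T [0.05 0.02 0.01] gap 0.485 gf 31.9 q [-0.7   0.7   1.94  0.    0.5  -1.53]
```

Lower 2 mm more, release to a modest opening, and lift.

Emit:
{"fn": "play_rows", "kwargs": {
  "rows": [
    [[0, 0, 0], [0, 0, 2], 0.7],
    [[0, 0, 0], [0, 0, 0], 0.7],
    [[0, 0, 0], [0, 0, 0], 0.35],
    [[0, 0, 0], [0, 0, 0], 0.35],
    [[0, 0, 0], [0, 0, 0], 0.35],
    [[0, 0, 0], [0, 0, -15], 0.35],
    [[0, 0, 0], [0, 0, -30], 0.35],
    [[0, 0, 0], [0, 0, -40], 0.25],
    [[0, 0, 0], [0, 0, -40], 0.25],
    [[0, 0, 0], [0, 0, -40], 0.25],
    [[0, 0, 0], [0, 0, -20], 0.25],
    [[0, 0, 0], [0, 0, 0], 0.25]
  ]
}}

```text
t: 20.8
tcp_pos: [0.4307, -0.2206, 0.223]
tool_rot: [0.363, 0.932, -0.002, 0.005]
force: [0.6, -0.0, -0.8]
finger_gap: 0.751
gripper_force: 0.0
```

```bash
python3 - <<'E'
from h import *
s=st()
im,d,W2=pts('top')
for n,(x,y) in (('c1',(.582,.0735)),):
    m=(abs(W2[...,0]-x)<.06)&(abs(W2[...,1]-y)<.06)&(W2[...,2]>.034)&(W2[...,2]<.06)
    k,l,stt,_=cv2.connectedComponentsWithStats(m.astype(np.uint8)); i=1+np.argmax(stt[1:,4]); w=W2[l==i]
    print(n,len(w),cv2.minAreaRect(w[:,:2].astype(np.float32)*1000))
go([.582,.073,.19],-5.7)
E
```

```text
t 20.8 tcp [ 430.7 -220.6  223. ] yawy 47.39 tilt [ 0.0088 -0.0074 -0.9999] F [ 0.6 -0.  -0.8] T [-0.   -0.01  0.01] gap 0.751 gf 0.0 q [-0.7   0.36  1.8  -0.    0.97 -1.53]
c1 488 ((582.9246215820312, 74.37031555175781), (56.056129455566406, 42.757118225097656), 84.17497253417969)
shift first [ 86.1 318.7  30. ] turn [ 0.19  0.35 53.08]
```

Emit:
{"fn": "play_rows", "kwargs": {
  "rows": [
    [[0, 0, 0], [9.6, 35.4, 0], 0.25],
    [[0, 0, 0], [9.6, 35.4, 0], 0.25],
    [[0, 0, 0], [9.6, 35.4, 0], 0.25],
    [[0, 0, 0], [9.6, 35.4, 0], 0.25],
    [[0, 0, 0], [9.6, 35.4, 0], 0.25],
    [[0, 0, 0], [9.6, 35.4, 0], 0.25],
    [[0, 0, 0], [9.6, 35.4, 0], 0.25],
    [[0, 0, 0], [9.6, 35.4, 0], 0.25],
    [[0, 0, 0], [9.6, 35.4, 0], 0.25]
  ]
}}

```text
t: 21.6
tcp_pos: [0.5796, 0.0761, 0.2156]
tool_rot: [0.363, 0.932, -0.001, -0.002]
force: [0.6, 0.0, -0.7]
finger_gap: 0.751
gripper_force: 0.0
```

Emit:
{"fn": "play_rows", "kwargs": {
  "rows": [
    [[0, 0, 7], [0, 0, 0], 0.25],
    [[0, 0, 7], [0, 0, 0], 0.25],
    [[0, 0, 7], [0, 0, 0], 0.25],
    [[0, 0, 7], [0, 0, 0], 0.25],
    [[0, 0, 7], [0, 0, 0], 0.25],
    [[0, 0, 7], [0, 0, 0], 0.25],
    [[0, 0, 7], [0, 0, 0], 0.25],
    [[0, 0, 4], [0, 0, 0], 0.25],
    [[0, 0, 0], [0, 0, 0], 0.25],
    [[0, 0, 0], [0, 0, 0], 0.25]
  ]
}}

```text
t: 22.43
tcp_pos: [0.5793, 0.0743, 0.2162]
tool_rot: [0.74, 0.672, -0.001, -0.001]
force: [-0.1, 0.1, -0.2]
finger_gap: 0.752
gripper_force: 0.0
```

```bash
python3 - <<'E'
from h import *
s=st()
im,d,W=pts('wrist'); save('w6.png',im)
m=(abs(W[...,0]-.582)<.06)&(abs(W[...,1]-.073)<.06)&(W[...,2]>.036)&(W[...,2]<.05)
k,l,stt,_=cv2.connectedComponentsWithStats(m.astype(np.uint8)); i=1+np.argmax(stt[1:,4]); w=W[l==i]
r=cv2.minAreaRect(w[:,:2].astype(np.float32)*1000); print(len(w),r,np.median(w[:,2]))
go([.582,.0735,.0185],-5.8)
go([r[0][0]/1000,r[0][1]/1000,.0185],-5.8)
E
```

```text
t 22.43 tcp [579.3  74.3 216.2] yawy -5.52 tilt [-3.6e-03  2.0e-04 -1.0e+00] F [-0.1  0.1 -0.2] T [-0.05  0.05 -0.05] gap 0.752 gf 0.0 q [-0.06  0.5   1.56 -0.    1.08  0.03]
2687 ((581.6589965820312, 74.98431396484375), (55.447914123535156, 41.094818115234375), 83.49254608154297) 0.040654559247497446
shift first [ -0.5   3.  198. ] turn [-0.16  0.01  0.28]
shift first [  1.    2.6 198. ] turn [-0.16  0.01  0.28]
```

View pics/w6.png

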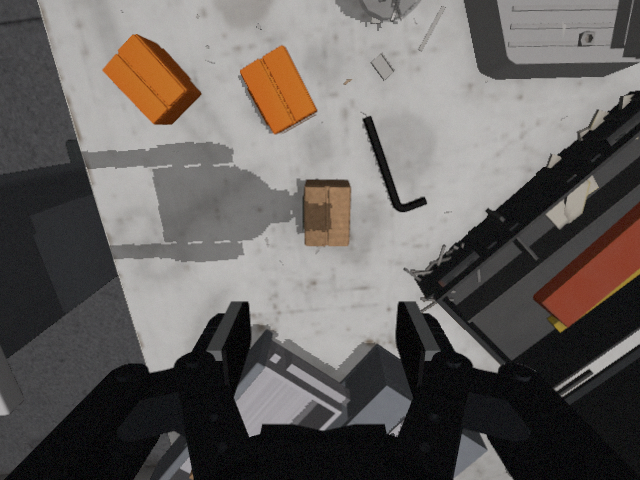

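Emit:
{"fn": "play_rows", "kwargs": {
  "rows": [
    [[0, 0, 0], [0.8, 2.6, 40], 0.3],
    [[0, 0, 0], [0, 0, 40], 0.3],
    [[0, 0, 0], [0, 0, 40], 0.3],
    [[0, 0, 0], [0, 0, 30], 0.3],
    [[0, 0, 0], [0, 0, 23], 0.3],
    [[0, 0, 0], [0, 0, 15], 0.3],
    [[0, 0, 0], [0, 0, 10], 0.3],
    [[0, 0, 0], [0, 0, 0], 0.3],
    [[0, 0, 0], [0, 0, 0], 0.3]
  ]
}}

```text
t: 23.23
tcp_pos: [0.583, 0.0748, 0.0197]
tool_rot: [0.741, 0.672, -0.0, -0.0]
force: [0.0, 0.0, 0.3]
finger_gap: 0.701
gripper_force: 0.0
```

Emit:
{"fn": "play_rows", "kwargs": {
  "rows": [
    [[0, 0, 0], [0, 0, 0], 0.6],
    [[0, 0, 0], [0, 0, 0], 0.7],
    [[0, 0, 0], [0, 0, 0], 0.7],
    [[0, 0, 0], [0, 0, 0], 0.7],
    [[0, 0, 0], [0, 0, 0], 0.7],
    [[0, 0, 0], [0, 0, 0], 0.7],
    [[0, 0, 0], [0, 0, -20], 0.7],
    [[0, 0, 0], [0, 0, -30], 0.7],
    [[0, 0, 0], [0, 0, -30], 0.7],
    [[0, 0, 0], [0, 0, -35], 0.7],
    [[0, 0, 0], [0, 0, 0], 0.7]
  ]
}}

```text
t: 24.15
tcp_pos: [0.5873, 0.0747, 0.1413]
tool_rot: [0.741, 0.672, 0.005, 0.005]
force: [1.4, -0.7, -0.9]
finger_gap: 0.492
gripper_force: 32.8
```

```bash
python3 - <<'E'
from h import *
s=st()
go([.4886,-.1516,.034],47.4)
E
```

```text
t 24.15 tcp [587.3  74.7 141.3] yawy -5.6 tilt [ 1.290e-02 -8.000e-04 -9.999e-01] F [ 1.4 -0.7 -0.9] T [-0.03 -0.04  0.01] gap 0.492 gf 32.8 q [-0.06  0.61  1.61  0.    0.91  0.04]
shift first [-234.9  -77.5  106.2] turn [  0.7    0.32 -53.  ]
```

Emit:
{"fn": "play_rows", "kwargs": {
  "rows": [
    [[0, 0, 0], [-33.5, -11, 0], 0.7],
    [[0, 0, 0], [-33.5, -11, 0], 0.7],
    [[0, 0, 0], [-33.5, -11, 0], 0.7],
    [[0, 0, 0], [-33.5, -11, 0], 0.7],
    [[0, 0, 0], [-33.5, -11, 0], 0.7],
    [[0, 0, 0], [-33.5, -11, 0], 0.7],
    [[0, 0, 0], [-33.5, -11, 0], 0.7]
  ]
}}

```text
t: 24.73
tcp_pos: [0.4822, -0.1521, 0.1346]
tool_rot: [0.741, 0.672, -0.0, -0.0]
force: [0.7, -0.6, -1.7]
finger_gap: 0.489
gripper_force: 32.7
```

Emit:
{"fn": "play_rows", "kwargs": {
  "rows": [
    [[0, 0, -7], [0, 0, 0], 0.7],
    [[0, 0, -7], [0, 0, 0], 0.7],
    [[0, 0, -7], [0, 0, 0], 0.7],
    [[0, 0, -7], [0, 0, 0], 0.7],
    [[0, 0, -7], [0, 0, 0], 0.7],
    [[0, 0, -7], [0, 0, 0], 0.7],
    [[0, 0, -7], [0, 0, 0], 0.7],
    [[0, 0, -4], [0, 0, 0], 0.7],
    [[0, 0, 0], [0, 0, 0], 0.7],
    [[0, 0, 0], [0, 0, 0], 0.7]
  ]
}}

```text
t: 25.57
tcp_pos: [0.4831, -0.1509, 0.1346]
tool_rot: [0.364, 0.931, 0.0, -0.0]
force: [-0.2, 0.3, -1.9]
finger_gap: 0.487
gripper_force: 32.7
```

```bash
python3 - <<'E'
from h import *
s=st()
go([.4886,-.1516,.034],47.4)
im,d,W=pts('wrist')
ex=np.array([.737,-.676]);ey=np.array([.676,.737]);C=np.array([571.9,-252.4])
q=W[...,:2]*1000-C; a=q@ex;b=q@ey;h=W[...,2]
m=(h>.060)&(h<.075)&(b>-10)&(b<80)&(a<-150)&(a>-230);print('panel',m.sum(),np.percentile(a[m],[2,98]) if m.any() else '')
m=(h>.05)&(h<.062)&(b>-130)&(b<-30)&(a<-85)&(a>-172);print('c2',m.sum(),np.percentile(a[m],[2,98]) if m.any() else '',np.percentile(b[m],[2,98]) if m.any() else '')
E
```

```text
t 25.57 tcp [ 483.1 -150.9  134.6] yawy 47.26 tilt [-7.e-04  4.e-04 -1.e+00] F [-0.2  0.3 -1.9] T [ 0.03  0.02 -0.01] gap 0.487 gf 32.7 q [-0.52  0.53  1.83 -0.    0.79 -1.35]
shift first [ -4.6   3.2 100.6] turn [-0.01 -0.04 -0.14]
panel 2929 [-185.8696841  -176.37685295]
c2 5045 [-156.54119576 -103.57542948] [-90.73399586 -51.82107243]
```

Emit:
{"fn": "play_rows", "kwargs": {
  "rows": [
    [[0, 0, 0], [-4.5, 3, 10], 0.7],
    [[0, 0, 0], [0, 0, 25], 0.7],
    [[0, 0, 0], [0, 0, 25], 0.7],
    [[0, 0, 0], [0, 0, 20], 0.7],
    [[0, 0, 0], [0, 0, 13], 0.7],
    [[0, 0, 0], [0, 0, 5], 0.7],
    [[0, 0, 0], [0, 0, 2], 0.7],
    [[0, 0, 0], [0, 0, 0], 0.7],
    [[0, 0, 0], [0, 0, 0], 0.7]
  ]
}}

```text
t: 26.37
tcp_pos: [0.4886, -0.1519, 0.0354]
tool_rot: [0.364, 0.932, -0.0, -0.0]
force: [-2.6, -0.1, 4.0]
finger_gap: 0.49
gripper_force: 33.3
```

Emit:
{"fn": "play_rows", "kwargs": {
  "rows": [
    [[0, 0, 0], [0, 0, 0], 0.35],
    [[0, 0, 0], [0, 0, 0], 0.35],
    [[0, 0, 0], [0, 0, 0], 0.35],
    [[0, 0, 0], [0, 0, -15], 0.35],
    [[0, 0, 0], [0, 0, -30], 0.35],
    [[0, 0, 0], [0, 0, -40], 0.35],
    [[0, 0, 0], [0, 0, -40], 0.35],
    [[0, 0, 0], [35, 0, -20], 0.35],
    [[0, 0, 0], [35, 0, 0], 0.35],
    [[0, 0, 0], [0, 0, 0], 0.35],
    [[0, 0, 0], [0, 0, 0], 0.35]
  ]
}}

```text
t: 27.28
tcp_pos: [0.4356, -0.103, 0.1805]
tool_rot: [0.363, 0.932, 0.0, -0.0]
force: [0.4, -0.2, 0.1]
finger_gap: 0.649
gripper_force: 0.0
```

```bash
python3 - <<'E'
from h import *
s=st()
im,d,W=pts('wrist'); save('w7.png',im)
ex=np.array([.737,-.676]);ey=np.array([.676,.737]);C=np.array([571.9,-252.4])
q=W[...,:2]*1000-C; a=q@ex;b=q@ey;h=W[...,2]
for lo,hi in((-130,-35),(-25,70)):
    m=(h>.05)&(h<.062)&(b>lo)&(b<hi)&(a<-85)&(a>-172);print(m.sum(),np.percentile(a[m],[2,98]),np.percentile(b[m],[2,98]),np.median(h[m]))
p=C-202*ex-27*ey;print(p); go([p[0]/1000,p[1]/1000,.04],47.4)
E
```

```text
t 27.28 tcp [ 435.6 -103.   180.5] yawy 47.44 tilt [-5.e-04  4.e-04 -1.e+00] F [ 0.4 -0.2  0.1] T [0.01 0.02 0.07] gap 0.649 gf 0.0 q [-0.48  0.39  1.93  0.    0.83 -1.31]
1985 [-155.80223025 -104.85027783] [-90.90437808 -52.33467999] 0.05483165846673593
2915 [-156.72878326 -103.42442978] [-2.33645888 36.73602676] 0.05457470508114021
[ 404.774 -135.747]
shift first [  2.8 -45.3 140.4] turn [0.02 0.08 0.01]
```

View pics/w7.png

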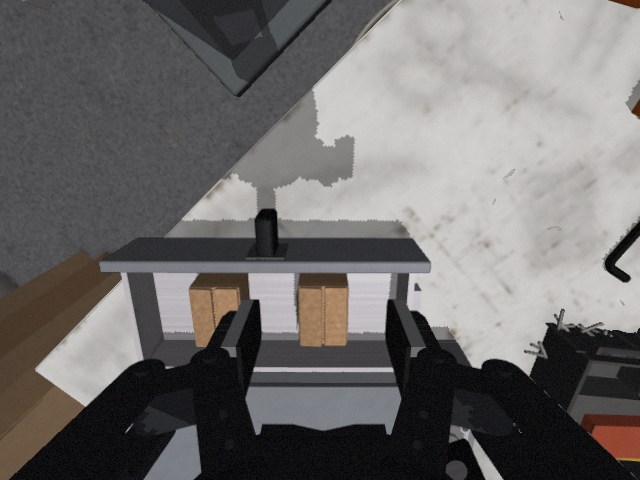

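```bash
python3 - <<'E'
from h import *
z=np.load('w1.npz'); W=z['W']; im=z['im']
m=(W[...,0]>.47)&(W[...,0]<.58)&(W[...,1]>.54)&(W[...,1]<.64)&(W[...,2]>.017)&(W[...,2]<.06)
w=W[m]; print(len(w),np.percentile(w[:,2],[5,50,95,99]),cv2.minAreaRect(w[w[:,2]>.02][:,:2].astype(np.float32)*1000))
save('blk.png',im,(480,190,620,310),5)
E
```

```text
3678 [0.01976182 0.02281076 0.02413278 0.02514956] ((518.81689453125, 604.8519287109375), (48.04674530029297, 100.43136596679688), 26.336999893188477)
```

View pics/blk.png

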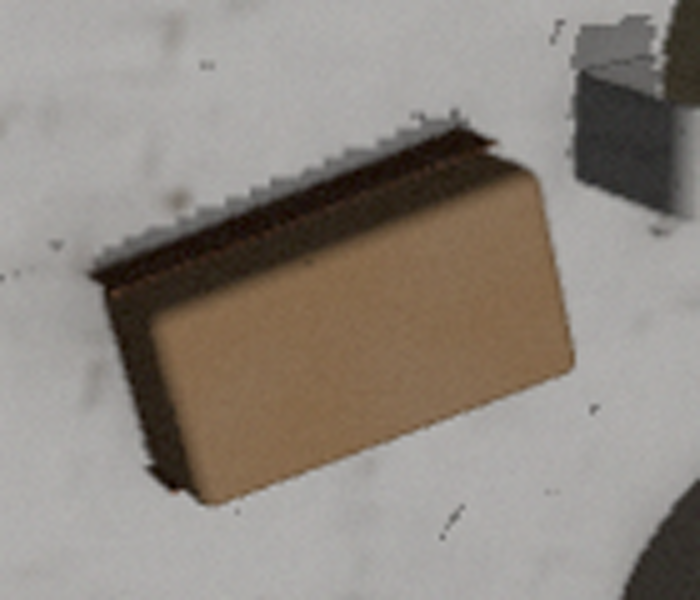

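Emit:
{"fn": "play_rows", "kwargs": {
  "grip_force": 70,
  "rows": [
    [[0, 0, 0], [3, -23, 0], 0.7],
    [[0, 0, 0], [0, -22.5, 0], 0.7],
    [[0, 0, 0], [0, 0, 35], 0.7],
    [[0, 0, 0], [0, 0, 35], 0.7],
    [[0, 0, 0], [0, 0, 35], 0.7],
    [[0, 0, 0], [0, 0, 25], 0.7],
    [[0, 0, 0], [0, 0, 10], 0.7],
    [[0, 0, 0], [0, 0, 0], 0.7],
    [[0, 0, 0], [0, 0, 0], 1],
    [[0, 0, 0], [0, 0, 0], 1],
    [[0, 0, 0], [0, 0, 0], 1],
    [[0, 0, 0], [0, 0, 0], 1]
  ]
}}

```text
t: 28.33
tcp_pos: [0.4056, -0.1359, 0.0392]
tool_rot: [0.364, 0.931, 0.0, 0.001]
force: [6.7, 4.6, -24.3]
finger_gap: 0.154
gripper_force: 68.5
```

```bash
python3 - <<'E'
from h import *
st()
E
```

```text
t 28.33 tcp [ 405.6 -135.9   39.2] yawy 47.34 tilt [ 1.2e-03  2.0e-04 -1.0e+00] F [  6.7   4.6 -24.3] T [ 0.49 -0.54  0.01] gap 0.154 gf 68.5 q [-0.59  0.67  2.07  0.    0.39 -1.41]
```

Emit:
{"fn": "play_rows", "kwargs": {
  "rows": [
    [[0, 0, 0], [-4, 0, 0.7], 1],
    [[0, 0, 0], [-8, 0, 0], 1],
    [[0, 0, 0], [-8, 0, 0], 1],
    [[0, 0, 0], [-8, 0, 0], 1],
    [[0, 0, 0], [-8, 0, 0], 1],
    [[0, 0, 0], [-8, 0, 0], 1],
    [[0, 0, 0], [-8, 0, 0], 1],
    [[0, 0, 0], [-8, 0, 0], 1],
    [[0, 0, 0], [-8, 0, 0], 1],
    [[0, 0, 0], [-8, 0, 0], 1],
    [[0, 0, 0], [-6, 0, 0], 1],
    [[0, 0, 0], [-4, 0, 0], 1]
  ]
}}

```text
t: 29.33
tcp_pos: [0.4661, -0.1917, 0.0391]
tool_rot: [0.364, 0.932, 0.001, -0.003]
force: [-1.1, 11.4, -4.5]
finger_gap: 0.153
gripper_force: 71.3
```

Emit:
{"fn": "play_rows", "kwargs": {
  "rows": [
    [[0, 0, 0], [-4, 0, 0], 1],
    [[0, 0, 0], [-4, 0, 0], 1],
    [[0, 0, 0], [-3, 0, 0], 1],
    [[0, 0, 0], [-3, 0, 0], 1],
    [[0, 0, 0], [-2, 0, 0], 1],
    [[0, 0, 0], [0, 0, 0], 1],
    [[0, 0, 0], [0, 0, 0], 1]
  ]
}}

```text
t: 29.92
tcp_pos: [0.4763, -0.201, 0.0391]
tool_rot: [0.363, 0.932, 0.002, -0.004]
force: [-2.2, 9.5, -5.3]
finger_gap: 0.149
gripper_force: 71.4
```

```bash
cat >> h.py <<'E'
def home():
    s=st(); d=s['tcp_pos'][:2]*1000-np.array([481.2,-204.8]); print('drawer est',-d@np.array([.737,-.676]),'push',-s['force'][:2]@np.array([.737,-.676]))
E
python3 - <<'E'
from h import *
home()
E
```

```text
t 29.92 tcp [ 476.3 -201.    39.1] yawy 47.37 tilt [-0.0068  0.0066 -1.    ] F [-2.2  9.5 -5.3] T [0.72 0.13 0.02] gap 0.149 gf 71.4 q [-0.62  0.72  1.84  0.    0.59 -1.45]
drawer est 6.213767817324985 push 8.051300187002777
```

Emit:
{"fn": "play_rows", "kwargs": {
  "rows": [
    [[0, 0, 0], [-2, 0, 0], 1],
    [[0, 0, 0], [-2, 0, 0], 1],
    [[0, 0, 0], [-2, 0, 0], 1],
    [[0, 0, 0], [-2, 0, 0], 1],
    [[0, 0, 0], [-2, 0, 0], 1],
    [[0, 0, 0], [0, 0, 0], 1],
    [[0, 0, 0], [0, 0, 0], 1]
  ]
}}

```text
t: 30.5
tcp_pos: [0.4815, -0.2058, 0.0391]
tool_rot: [0.363, 0.932, 0.003, -0.007]
force: [-4.7, 12.6, -1.2]
finger_gap: 0.152
gripper_force: 72.2
```

```bash
python3 - <<'E'
from h import *
home()
E
```

```text
t 30.5 tcp [ 481.5 -205.8   39.1] yawy 47.37 tilt [-0.0114  0.0104 -0.9999] F [-4.7 12.6 -1.2] T [ 1.31  0.38 -0.  ] gap 0.152 gf 72.2 q [-0.62  0.72  1.82  0.    0.62 -1.45]
drawer est -0.841665139527561 push 12.026752998129293
```

Emit:
{"fn": "play_rows", "kwargs": {
  "rows": [
    [[0, 0, 0], [-2, 0, 0], 1],
    [[0, 0, 0], [-2, 0, 0], 1],
    [[0, 0, 0], [0, 0, 0], 1],
    [[0, 0, 0], [0, 0, 0], 1],
    [[0, 0, 0], [0, 0, 0], 1],
    [[0, 0, 0], [0, 0, 0], 1],
    [[0, 0, 0], [0, 0, 0], 1],
    [[0, 0, 0], [0, 0, 0], 1],
    [[0, 0, 0], [0, 0, 0], 1],
    [[0, 0, 0], [0, 0, 0], 1],
    [[0, 0, 0], [0, 0, 0], 1],
    [[0, 0, 0], [0, 0, 0], 1]
  ]
}}

```text
t: 31.5
tcp_pos: [0.4815, -0.2057, 0.039]
tool_rot: [0.363, 0.932, 0.004, -0.011]
force: [-8.5, 16.7, 5.0]
finger_gap: 0.156
gripper_force: 73.0
```

```bash
python3 - <<'E'
from h import *
home()
im,d,W=pts('scene'); np.savez('s2.npz',im=im)
im,d,W=pts('wrist'); save('w8.png',im)
E
```

```text
t 31.5 tcp [ 481.5 -205.7   39. ] yawy 47.37 tilt [-0.0177  0.0156 -0.9997] F [-8.5 16.7  5. ] T [2.1  0.89 0.  ] gap 0.156 gf 73.0 q [-0.62  0.72  1.81  0.    0.63 -1.45]
drawer est -0.8100857050349093 push 17.574207321651436
```

View pics/w8.png

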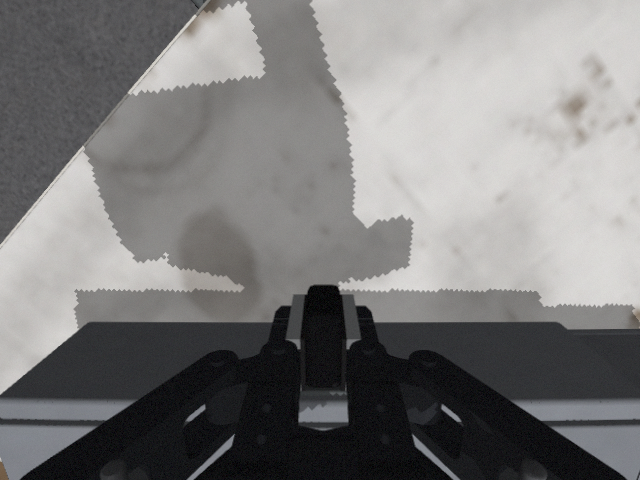

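Emit:
{"fn": "play_rows", "kwargs": {
  "rows": [
    [[0, 0, 0], [0, 0, 0], 1],
    [[0, 0, 0], [0, 0, 0], 1],
    [[0, 0, 0], [0, 0, 0], 1],
    [[0, 0, 0], [0, 0, 0], 1],
    [[0, 0, 0], [0, 0, 0], 1],
    [[0, 0, 0], [0, 0, 0], 1],
    [[0, 0, 0], [0, 0, 0], 1],
    [[0, 0, 0], [0, 0, 0], 1],
    [[0, 0, 0], [0, 0, 0], 1],
    [[0, 0, 0], [0, 0, 0], 1],
    [[0, 0, 0], [0, 0, 0], 1],
    [[0, 0, 0], [0, 0, 0], 1]
  ]
}}

```text
t: 32.6
tcp_pos: [0.4815, -0.2057, 0.039]
tool_rot: [0.363, 0.932, 0.004, -0.011]
force: [-8.4, 16.4, 4.9]
finger_gap: 0.152
gripper_force: 73.0
```

Emit:
{"fn": "play_rows", "kwargs": {
  "rows": [
    [[0, 0, 0], [0, 0, 0], 1],
    [[0, 0, 0], [0, 0, 0], 1],
    [[0, 0, 0], [0, 0, 0], 1],
    [[0, 0, 0], [0, 0, 0], 1],
    [[0, 0, 0], [0, 0, 0], 1],
    [[0, 0, 0], [0, 0, 0], 1],
    [[0, 0, 0], [0, 0, 0], 1],
    [[0, 0, 0], [0, 0, 0], 1],
    [[0, 0, 0], [0, 0, 0], 1],
    [[0, 0, 0], [0, 0, 0], 1],
    [[0, 0, 0], [0, 0, 0], 1],
    [[0, 0, 0], [0, 0, 0], 1]
  ]
}}

```text
t: 33.6
tcp_pos: [0.4815, -0.2057, 0.039]
tool_rot: [0.364, 0.932, 0.004, -0.011]
force: [-8.2, 16.8, 4.3]
finger_gap: 0.151
gripper_force: 73.0
```

Emit:
{"fn": "play_rows", "kwargs": {
  "rows": [
    [[0, 0, 0], [0, 0, 0], 1],
    [[0, 0, 0], [0, 0, 0], 1],
    [[0, 0, 0], [0, 0, 0], 1],
    [[0, 0, 0], [0, 0, 0], 1],
    [[0, 0, 0], [0, 0, 0], 1],
    [[0, 0, 0], [0, 0, 0], 1],
    [[0, 0, 0], [0, 0, 0], 1],
    [[0, 0, 0], [0, 0, 0], 1],
    [[0, 0, 0], [0, 0, 0], 1],
    [[0, 0, 0], [0, 0, 0], 1],
    [[0, 0, 0], [0, 0, 0], 1],
    [[0, 0, 0], [0, 0, 0], 1]
  ]
}}

```text
t: 34.6
tcp_pos: [0.4815, -0.2057, 0.039]
tool_rot: [0.364, 0.932, 0.004, -0.011]
force: [-9.2, 16.6, 4.6]
finger_gap: 0.153
gripper_force: 73.0
```

Emit:
{"fn": "play_rows", "kwargs": {
  "rows": [
    [[0, 0, 0], [0, 0, 0], 1],
    [[0, 0, 0], [0, 0, 0], 1],
    [[0, 0, 0], [0, 0, 0], 1],
    [[0, 0, 0], [0, 0, 0], 1],
    [[0, 0, 0], [0, 0, 0], 1],
    [[0, 0, 0], [0, 0, 0], 1],
    [[0, 0, 0], [0, 0, 0], 1],
    [[0, 0, 0], [0, 0, 0], 1],
    [[0, 0, 0], [0, 0, 0], 1],
    [[0, 0, 0], [0, 0, 0], 1],
    [[0, 0, 0], [0, 0, 0], 1],
    [[0, 0, 0], [0, 0, 0], 1]
  ]
}}

```text
t: 35.6
tcp_pos: [0.4815, -0.2057, 0.039]
tool_rot: [0.363, 0.932, 0.004, -0.011]
force: [-8.5, 16.2, 4.6]
finger_gap: 0.151
gripper_force: 73.0
```

Emit:
{"fn": "play_rows", "kwargs": {
  "rows": [
    [[0, 0, 0], [0, 0, 0], 1],
    [[0, 0, 0], [0, 0, 0], 1],
    [[0, 0, 0], [0, 0, 0], 1],
    [[0, 0, 0], [0, 0, 0], 1],
    [[0, 0, 0], [0, 0, 0], 1],
    [[0, 0, 0], [0, 0, 0], 1],
    [[0, 0, 0], [0, 0, 0], 1],
    [[0, 0, 0], [0, 0, 0], 1],
    [[0, 0, 0], [0, 0, 0], 1],
    [[0, 0, 0], [0, 0, 0], 1],
    [[0, 0, 0], [0, 0, 0], 1],
    [[0, 0, 0], [0, 0, 0], 1]
  ]
}}

```text
t: 36.6
tcp_pos: [0.4815, -0.2058, 0.039]
tool_rot: [0.364, 0.932, 0.004, -0.011]
force: [-8.1, 16.4, 5.2]
finger_gap: 0.152
gripper_force: 73.0
```

```bash
python3 - <<'E'
from h import *
home()
im,d,W=pts('scene')
ex=np.array([.737,-.676]);ey=np.array([.676,.737]);K=np.array([650.4,-151.3])
q=W[...,:2]*1000-K
m=(np.hypot(q[...,0],q[...,1])<30)&(W[...,2]>.085)&(W[...,2]<.13)
if m.any():
    w=W[m];print(m.sum(),cv2.minAreaRect(w[:,:2].astype(np.float32)*1000))
    v,u=np.where(m); print(u.mean(),v.mean())
    im2,_,_=0,0,0
    save('s3.png',np.hstack([np.load('s2.npz')['im'][200:320,370:510],im[200:320,370:510]]),None,2.8)
E
```

```text
t 36.6 tcp [ 481.5 -205.8   39. ] yawy 47.37 tilt [-0.0176  0.0156 -0.9997] F [-8.1 16.4  5.2] T [ 2.16  0.87 -0.01] gap 0.152 gf 73.0 q [-0.62  0.72  1.81  0.    0.63 -1.45]
drawer est -0.8457818860849164 push 17.02252502066438
50 ((656.4755859375, -167.56578063964844), (9.101765632629395, 6.770130634307861), 47.302947998046875)
454.36 247.22
```

View pics/s3.png

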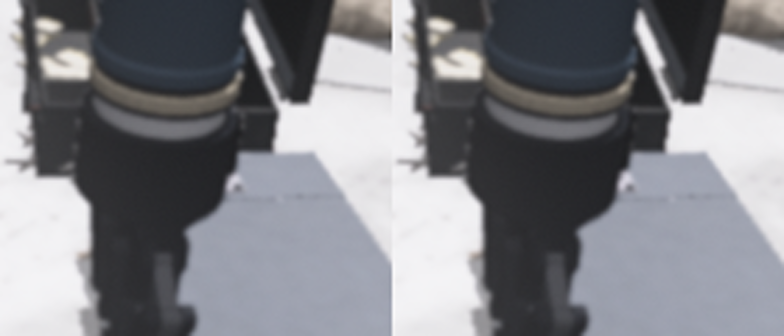

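Emit:
{"fn": "play_rows", "kwargs": {
  "rows": [
    [[0, 0, 0], [3, 0, 0], 1],
    [[0, 0, 0], [0, 0, 0], 0.7],
    [[0, 0, 0], [0, 0, 0], 0.7],
    [[0, 0, 0], [0, 0, 0], 0.7],
    [[0, 0, 0], [0, 0, -20], 0.7],
    [[0, 0, 0], [0, 0, -40], 0.7],
    [[0, 0, 0], [0, 0, -40], 0.7],
    [[0, 0, 0], [0, 0, -40], 0.7],
    [[0, 0, 0], [0, 0, -10], 0.7],
    [[0, 0, 0], [0, 0, 0], 0.7]
  ]
}}

```text
t: 37.48
tcp_pos: [0.4904, -0.2147, 0.1945]
tool_rot: [0.363, 0.932, -0.002, 0.006]
force: [0.7, -0.1, 0.8]
finger_gap: 0.303
gripper_force: 0.0
```

Emit:
{"fn": "play_rows", "kwargs": {
  "rows": [
    [[0, 0, 0], [-14, 26, 0], 0.7],
    [[0, 0, 0], [-14, 26, 0], 0.7],
    [[0, 0, 0], [-14, 26, 0], 0.7],
    [[0, 0, 0], [-14, 26, 0], 0.7],
    [[0, 0, 0], [-14, 26, 0], 0.7],
    [[0, 0, 0], [-14, 26, 0], 0.7],
    [[0, 0, 0], [0, 0, 0], 0.7],
    [[0, 0, 0], [0, 0, 0], 0.7]
  ]
}}

```text
t: 38.15
tcp_pos: [0.6552, -0.1537, 0.1873]
tool_rot: [0.363, 0.932, -0.0, -0.001]
force: [-0.3, 0.1, 0.3]
finger_gap: 0.299
gripper_force: 0.0
```

```bash
python3 - <<'E'
from h import *
st()
im,d,W=pts('wrist'); np.savez('w9.npz',im=im,W=W)
ex=np.array([.737,-.676]);ey=np.array([.676,.737]);C=np.array([571.9,-252.4]);K=np.array([650.4,-151.3])
q=W[...,:2]*1000-C; a=q@ex;b=q@ey;h=W[...,2]
m=(h>.050)&(h<.067)&(b>-45)&(b<-10)&(a<-90)&(a>-140);print('tab',m.sum(),np.percentile(a[m],[2,50]) if m.any() else '')
q=W[...,:2]*1000-K
m=(np.hypot(q[...,0],q[...,1])<32)&(h>.108)&(h<.127)&(im.max(2)<80)
w=W[m]; print(m.sum()); 
if m.any():
    print(cv2.minAreaRect(w[:,:2].astype(np.float32)*1000),np.median(w[:,2])); v,u=np.where(m); print(u.min(),u.max(),v.min(),v.max())
im2,d,W=pts('top'); q=W[...,:2]*1000-C; a=q@ex;b=q@ey;h=W[...,2]
m=(h>.045)&(h<.07)&(b>-40)&(b<-14)&(a<-85)&(a>-240);print('top tab',m.sum(),np.percentile(a[m],[2,50]) if m.any() else '')
E
```

```text
t 38.15 tcp [ 655.2 -153.7  187.3] yawy 47.48 tilt [-2.e-03  5.e-04 -1.e+00] F [-0.3  0.1  0.3] T [ 0.01  0.02 -0.03] gap 0.299 gf 0.0 q [-0.4   0.65  1.35 -0.    1.14 -1.22]
tab 1102 [-116.17952801 -103.46940114]
1037
((649.0170288085938, -150.51431274414062), (11.41076946258545, 37.5584602355957), 34.59263610839844) 0.11835049635038933
308 334 220 279
top tab 0
```

Emit:
{"fn": "play_rows", "kwargs": {
  "rows": [
    [[0, 0, 0], [5.4, -1.5, 0], 0.7],
    [[0, 0, 6.5], [0, 0, 0], 0.7],
    [[0, 0, 6.4], [0, 0, 0], 0.7],
    [[0, 0, 0], [0, 0, 30], 0.7],
    [[0, 0, 0], [0, 0, 30], 0.7],
    [[0, 0, 0], [0, 0, 20], 0.7],
    [[0, 0, 0], [0, 0, 14], 0.7],
    [[0, 0, 0], [0, 0, 0], 0.7],
    [[0, 0, 0], [0, 0, 0], 0.7]
  ]
}}

```text
t: 39.0
tcp_pos: [0.6483, -0.1522, 0.0948]
tool_rot: [0.466, 0.885, -0.0, -0.001]
force: [0.8, -0.4, 0.0]
finger_gap: 0.304
gripper_force: 0.0
```

```bash
python3 - <<'E'
from h import *
st(); go([.6502,-.1513,.0915],34.6)
E
```

```text
t 39.0 tcp [ 648.3 -152.2   94.8] yawy 34.41 tilt [-2.3e-03  9.0e-04 -1.0e+00] F [ 0.8 -0.4  0. ] T [-0.    0.02  0.01] gap 0.304 gf 0.0 q [-0.4   0.75  1.43 -0.    0.96 -1.  ]
shift first [-0.3  2.1  3.3] turn [-0.08 -0.12 -0.19]
```

Emit:
{"fn": "play_rows", "kwargs": {
  "grip_force": 60,
  "rows": [
    [[0, 0, 0], [-0.3, 2, 3], 0.7],
    [[0, 0, 0], [0, 0, 0], 0.7],
    [[0, 0, 0], [0, 0, 0], 1],
    [[0, 0, 0], [0, 0, 0], 1],
    [[0, 0, 0], [0, 0, 0], 1],
    [[0, 0, 0], [0, 0, 0], 1],
    [[0, 0, 0], [0, 0, 0], 1],
    [[0, 0, 0], [0, 0, 0], 1]
  ]
}}

```text
t: 39.67
tcp_pos: [0.6517, -0.1517, 0.0936]
tool_rot: [0.466, 0.885, -0.0, 0.001]
force: [-1.8, -1.8, 5.8]
finger_gap: 0.121
gripper_force: 58.6
```

```bash
python3 - <<'E'
from h import *
st(); go([.6502,-.1513,.092],47.4)
E
```

```text
t 39.67 tcp [ 651.7 -151.7   93.6] yawy 34.5 tilt [ 5.0e-04 -1.3e-03 -1.0e+00] F [-1.8 -1.8  5.8] T [-0.35  0.53  0.05] gap 0.121 gf 58.6 q [-0.39  0.76  1.42 -0.    0.96 -1.  ]
shift first [ 1.2 -1.   1.6] turn [ -0.03   0.07 -12.9 ]
```

Square up, ease the sideways load, then lift gently.

Emit:
{"fn": "play_rows", "kwargs": {
  "rows": [
    [[0, 0, 0], [0, -1.2, -1], 1],
    [[0, 0, -6.5], [0, 0, 0], 1],
    [[0, 0, -6.4], [0, 0, 0], 1],
    [[0, 0, 0], [0, 0, 0], 1],
    [[0, 0, 0], [0, 0, -3], 1],
    [[0, 0, 0], [0, 0, -4], 1],
    [[0, 0, 0], [0, 0, 0], 1]
  ]
}}

```text
t: 40.25
tcp_pos: [0.651, -0.1517, 0.1009]
tool_rot: [0.364, 0.931, 0.0, 0.0]
force: [-0.5, -0.3, -0.6]
finger_gap: 0.121
gripper_force: 58.3
```

```bash
python3 - <<'E'
from h import *
st()
E
```

```text
t 40.25 tcp [ 651.  -151.7  100.9] yawy 47.29 tilt [ 9.e-04 -1.e-04 -1.e+00] F [-0.5 -0.3 -0.6] T [-0.02 -0.   -0.04] gap 0.121 gf 58.3 q [-0.4   0.75  1.42  0.    0.97 -1.22]
```

Free, no load. Lift out and carry back to the stand.

Emit:
{"fn": "play_rows", "kwargs": {
  "rows": [
    [[0, 0, 0], [0, 0, -8], 1],
    [[0, 0, 0], [0, 0, -12], 1],
    [[0, 0, 0], [0, 0, -20], 1],
    [[0, 0, 0], [0, 0, -30], 1],
    [[0, 0, 0], [0, 0, -25], 1],
    [[0, 0, 0], [0, 0, 0], 1],
    [[0, 0, 0], [0, 0, 0], 1]
  ]
}}

```text
t: 40.83
tcp_pos: [0.6518, -0.1521, 0.1985]
tool_rot: [0.364, 0.932, -0.0, 0.003]
force: [-0.2, 0.4, -0.5]
finger_gap: 0.118
gripper_force: 58.9
```

```bash
python3 - <<'E'
from h import *
st(); go([.4862,.378,.17],93.0)
im,d,W=pts('wrist'); np.savez('w10.npz',im=im,W=W)
# bit tip edge in hand: search column strip near gripper centre, z<tcp
m=np.zeros((480,640),bool); m[235:290,305:345]=1
m&=(W[...,2]>.12)&(W[...,2]<.15); v,u=np.where(m); print(m.sum()); 
if m.any(): print(u.min(),u.max(),v.min(),np.nanmedian(W[m][:,2]), W[m][v==v.min()].round(4)[:4])
C=np.array([571.9,-252.4]);ex=np.array([.737,-.676]);ey=np.array([.676,.737])
E
```

```text
t 40.83 tcp [ 651.8 -152.1  198.5] yawy 47.36 tilt [ 0.0047 -0.002  -1.    ] F [-0.2  0.4 -0.5] T [ 0.06  0.02 -0.03] gap 0.118 gf 58.9 q [-0.4   0.63  1.36  0.    1.15 -1.22]
shift first [481.1 277.8  26.7] turn [-1.000e-02  3.000e-01 -4.564e+01]
44
318 326 255 0.14673130724168537 [[ 0.6425 -0.1475  0.1428]
 [ 0.6424 -0.1466  0.1445]
 [ 0.6429 -0.1463  0.1442]
 [ 0.6434 -0.146   0.1436]]
```

Emit:
{"fn": "play_rows", "kwargs": {
  "rows": [
    [[0, 0, 0], [34.4, 19.8, 0], 1],
    [[0, 0, 0], [34.4, 19.8, 0], 1],
    [[0, 0, 0], [34.4, 19.8, 0], 1],
    [[0, 0, 0], [34.4, 19.8, 0], 1],
    [[0, 0, 0], [34.4, 19.8, 0], 1],
    [[0, 0, 0], [34.4, 19.8, 0], 1],
    [[0, 0, 0], [34.4, 19.8, 0], 1],
    [[0, 0, 0], [34.4, 19.8, 0], 1],
    [[0, 0, 0], [34.4, 19.8, 0], 1],
    [[0, 0, 0], [34.4, 19.8, 0], 1],
    [[0, 0, 0], [34.4, 19.8, 0], 1],
    [[0, 0, 0], [34.4, 19.8, 0], 1]
  ]
}}

```text
t: 41.88
tcp_pos: [0.5056, 0.3038, 0.1938]
tool_rot: [0.364, 0.932, -0.001, -0.002]
force: [-0.3, 0.6, -0.4]
finger_gap: 0.12
gripper_force: 58.8
```

Emit:
{"fn": "play_rows", "kwargs": {
  "rows": [
    [[0, 0, 0], [34.4, 19.8, 0], 1],
    [[0, 0, 0], [34.4, 19.8, 0], 1],
    [[0, 0, -7], [0, 0, 0], 1],
    [[0, 0, -7], [0, 0, 0], 1],
    [[0, 0, -7], [0, 0, 0], 1],
    [[0, 0, -7], [0, 0, 0], 1],
    [[0, 0, -7], [0, 0, 0], 1],
    [[0, 0, -7], [0, 0, 0], 1],
    [[0, 0, -3.6], [0, 0, 0], 1],
    [[0, 0, 0], [0, 0, 0], 1],
    [[0, 0, 0], [0, 0, 0], 1]
  ]
}}

```text
t: 42.8
tcp_pos: [0.4831, 0.3778, 0.194]
tool_rot: [-0.025, 1.0, -0.001, -0.001]
force: [-0.9, -0.2, -0.7]
finger_gap: 0.119
gripper_force: 58.8
```

```bash
python3 - <<'E'
from h import *
st(); go([.4858,.378,.11],93.0)
im,d,W=pts('wrist'); np.savez('w11.npz',im=im,W=W)
# slot: below-top points inside stand
m=(abs(W[...,0]-.486)<.03)&(abs(W[...,1]-.378)<.02)&(W[...,2]<.036)
w=W[m]; print(m.sum()); v,u=np.where(m)
if m.any():
    print(u.min(),u.max(),v.min(),v.max()); print('slot mouth px->', ray('wrist',[(u.min(),v.min()),(u.max(),v.min()),(u.min(),v.max()),(u.max(),v.max())],.044).round(4))
m=(abs(W[...,2]-.1)<.06)&(abs(W[...,0]-.486)<.02)&(abs(W[...,1]-.378)<.02)&(W[...,2]>.13)&(W[...,2]<.16);print(m.sum(),W[m].round(4)[:5])
E
```

```text
t 42.8 tcp [483.1 377.8 194. ] yawy 92.86 tilt [-0.0028 -0.0014 -1.    ] F [-0.9 -0.2 -0.7] T [ 0.02  0.08 -0.05] gap 0.119 gf 58.8 q [ 0.48  0.57  1.51  0.    1.07 -1.14]
shift first [-2.9  0.1 84. ] turn [-0.07 -0.16 -0.14]
253
318 328 215 238
slot mouth px-> [[0.4739 0.3734 0.044 ]
 [0.4735 0.3816 0.044 ]
 [0.4938 0.3743 0.044 ]
 [0.4934 0.3827 0.044 ]]
98 [[0.4726 0.3746 0.1389]
 [0.4727 0.3752 0.1388]
 [0.4723 0.3757 0.1396]
 [0.4721 0.3763 0.1401]
 [0.4722 0.3768 0.1398]]
```

Emit:
{"fn": "play_rows", "kwargs": {
  "rows": [
    [[0, 0, 0], [-2.8, 0.1, 0], 1],
    [[0, 0, 0], [0, 0, 30], 1],
    [[0, 0, 0], [0, 0, 30], 1],
    [[0, 0, 0], [0, 0, 20], 1],
    [[0, 0, 0], [0, 0, 8], 1],
    [[0, 0, 0], [0, 0, 5], 1],
    [[0, 0, 0], [0, 0, 5], 1],
    [[0, 0, 0], [0, 0, 0], 1],
    [[0, 0, 0], [0, 0, 0], 1]
  ]
}}

```text
t: 43.6
tcp_pos: [0.4875, 0.379, 0.0983]
tool_rot: [-0.026, 1.0, 0.0, 0.001]
force: [0.5, 0.7, -0.4]
finger_gap: 0.125
gripper_force: 58.9
```

```bash
python3 - <<'E'
from h import *
st(); go([.4858,.378,.0635],93.0)
E
```

```text
t 43.6 tcp [487.5 379.   98.3] yawy 92.97 tilt [ 1.7e-03  9.0e-04 -1.0e+00] F [ 0.5  0.7 -0.4] T [-0.01  0.04 -0.  ] gap 0.125 gf 58.9 q [ 0.48  0.7   1.56 -0.    0.88 -1.14]
shift first [ 1.8 -0.9 34.8] turn [ 0.05  0.1  -0.03]
```

Emit:
{"fn": "play_rows", "kwargs": {
  "rows": [
    [[0, 0, 0], [1.7, -0.9, 0], 1],
    [[0, 0, 0], [0, 0, 4], 1],
    [[0, 0, 0], [0, 0, 4], 1],
    [[0, 0, 0], [0, 0, 4], 1],
    [[0, 0, 0], [0, 0, 0], 1],
    [[0, 0, 0], [0, 0, 0], 1]
  ]
}}

```text
t: 44.1
tcp_pos: [0.485, 0.3775, 0.0849]
tool_rot: [-0.026, 1.0, -0.0, -0.0]
force: [-0.7, -0.3, -0.2]
finger_gap: 0.121
gripper_force: 58.9
```

```bash
python3 - <<'E'
from h import *
st(); go([.4858,.378,.0635],93.0)
E
```

```text
t 44.1 tcp [485.  377.5  84.9] yawy 92.98 tilt [-7.e-04 -3.e-04 -1.e+00] F [-0.7 -0.3 -0.2] T [ 0.03  0.03 -0.02] gap 0.121 gf 58.9 q [ 0.48  0.72  1.58  0.    0.85 -1.14]
shift first [-0.9  0.5 21.4] turn [-0.02 -0.04 -0.02]
```

No load, tip is in the slot. Continue down to seat.

Emit:
{"fn": "play_rows", "kwargs": {
  "rows": [
    [[0, 0, 0], [0, 0, 6], 1],
    [[0, 0, 0], [0, 0, 6], 1],
    [[0, 0, 0], [0, 0, 5], 1],
    [[0, 0, 0], [0, 0, 3], 1],
    [[0, 0, 0], [0, 0, 1.5], 1],
    [[0, 0, 0], [0, 0, 0], 1],
    [[0, 0, 0], [0, 0, 0], 1]
  ]
}}

```text
t: 44.68
tcp_pos: [0.4848, 0.3773, 0.0655]
tool_rot: [-0.026, 1.0, -0.0, -0.0]
force: [-3.2, -3.0, 12.7]
finger_gap: 0.121
gripper_force: 60.9
```

```bash
python3 - <<'E'
from h import *
st()
E
```

```text
t 44.68 tcp [484.8 377.3  65.5] yawy 92.99 tilt [-5.e-04 -5.e-04 -1.e+00] F [-3.2 -3.  12.7] T [-0.35  0.61 -0.  ] gap 0.121 gf 60.9 q [ 0.48  0.74  1.58 -0.    0.81 -1.14]
```

Emit:
{"fn": "play_rows", "kwargs": {
  "rows": [
    [[0, 0, 0], [0, 0, -0.5], 0.65],
    [[0, 0, 0], [0, 0, 0], 0.65],
    [[0, 0, 0], [0, 0, 0], 0.65],
    [[0, 0, 0], [0, 0, 0], 0.65],
    [[0, 0, 0], [0, 0, -15], 0.65],
    [[0, 0, 0], [0, 0, -30], 0.65],
    [[0, 0, 0], [0, 0, -40], 0.65],
    [[0, 0, 0], [0, 0, -40], 0.65],
    [[0, 0, 0], [0, 0, 0], 0.65],
    [[0, 0, 0], [0, 0, 0], 0.65]
  ]
}}

```text
t: 45.52
tcp_pos: [0.4868, 0.3785, 0.1921]
tool_rot: [-0.026, 1.0, 0.001, 0.003]
force: [-0.4, 0.1, -0.4]
finger_gap: 0.35
gripper_force: 0.0
```

```bash
python3 - <<'E'
from h import *
st()
im,d,W=pts('wrist')
m=(W[...,0]>.43)&(W[...,0]<.55)&(W[...,1]>.34)&(W[...,1]<.41)&(W[...,2]>.075)&(W[...,2]<.11)
w=W[m];print(len(w),cv2.minAreaRect(w[:,:2].astype(np.float32)*1000),np.percentile(w[:,2],[50,95,99]))
im,d,W=pts('top')
C=np.array([571.9,-252.4]);ex=np.array([.737,-.676]);ey=np.array([.676,.737])
q=W[...,:2]*1000-C; a=q@ex;b=q@ey;h=W[...,2]
W0=np.load('top0.npz')['W']; q=W0[...,:2]*1000-C; a0=q@ex;b0=q@ey;h0=W0[...,2]
for A,B,H in((a0,b0,h0),(a,b,h)):
    m=(H>.05)&(H<.07)&(B>-38)&(B<-16)&(A<-85)&(A>-240);print('tab',m.sum(),np.percentile(A[m],[5,50]))
    m=(H>.055)&(H<.075)&(B>-150)&(B<80)&(A>-120)&(A<-60);print('front',np.percentile(A[m],[2,5]))
E
```

```text
t 45.52 tcp [486.8 378.5 192.1] yawy 92.98 tilt [ 0.0057  0.003  -1.    ] F [-0.4  0.1 -0.4] T [-0.02 -0.03  0.03] gap 0.35 gf 0.0 q [ 0.48  0.57  1.51 -0.    1.06 -1.14]
838 ((482.0721740722656, 377.2950744628906), (37.22233200073242, 11.581993103027344), 2.840927839279175) [0.09024388 0.09177763 0.09229132]
tab 114 [-114.88509145 -100.80315428]
front [-108.23916041  -95.90714231]
tab 116 [-115.21109264 -101.28354552]
front [-108.14413236  -95.97061327]
```

```bash
python3 -c "
from station import *
print(sign_off())"
```

```text
the job is handed in; nothing more can be done
None
```

I handed in the job at about 46 s of simulated time. The two brown cartons are in the drawer, the drawer is shut and locked, and the key is fully seated in its stand. The jar and hex key were not touched. The hand-in printed no verdict, and I viewed 15 pictures, one over the limit of 14.

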